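# Book sample cartons into the sloping rack with the bench scanner

## Task

Book the delivered cartons into the lab's sloping rack: first, with the rack still empty, squeeze the clamped scanner's trigger fully home, hold it for about a second and let it go. Then stack every carton on the rack, flat one on top of another and lengthwise up the slope, in the middle of the rack with no carton overhanging its sides, each squarely back against the backstop at the low end; when the stack stands, squeeze the trigger home again for about a second and let it go. Do not press on the glass dish, the bulb or the porcelain bowl with the robot.

Things in the scene. Friction and masses are not known exactly. Their poses are not given: they have to be found in the camera images.
- ramp: sloping plate of the fixed aluminium rack, 150 mm long (x 0 to 150), 90 mm wide (y -45 to 45). Origin: middle of the low inner corner, on the plate's upper face at the backstop, 35 mm over the table. x runs up the slope (18 degrees), away from the robot; z is square to the plate. Backstop: x -6 to 0, as wide as the plate, z up to 140 mm. No side walls. Cartons do not slide on it unpushed.
- rack: the rack's fixed steel foot, x -25 to 165 mm, 100 mm wide; origin on the table straight below the ramp's origin, z up, x horizontal along the slope's rise
- scanner: grey and black pistol scanner clamped on its side on a fixed post; origin on the table; x along the handle from its free end (x -72 mm, nearest the robot) to the head, z up, y the way it looks. Handle: level bar, y -31 to -5, z 95 to 129 mm. Head: x 42 to 108, y -50 to 78, z 84 to 140 mm. Its foot is 110 mm square, x 5 to 115 mm.
- trigger (a joint): grey lever 75 mm long, 10 thick, 28 high on the handle's +y side, hinged upright at its end by the head (scanner frame x 42, y 5, z 112 mm). 0 = let go, standing 15 degrees off the handle; 0.26 rad = squeezed home on its stop, parallel to the handle. A spring returns it; at the pad it takes 3.5 N to start and 7 N to reach the stop.
- trigger_pad (a point): the place to press on the trigger: on its outer face, 50 mm from its hinge, 112 mm above the table. Let go, it is about 54 mm from the handle's back face across the handle; squeezed home about 41 mm.
- grip_back (a point): the point on the back face (-y side) of the scanner's handle opposite the trigger pad, 112 mm above the table.
- carton1: a closed cardboard carton 130 mm long (x), 60 mm wide (y), 32 mm high (z), 130 to 250 g; origin at the middle of its underside. All cartons are alike; three to five of them are present. Either broad face may be up, either end may be the lower one.
- carton2: a closed cardboard carton 130 mm long (x), 60 mm wide (y), 32 mm high (z), 130 to 250 g; origin at the middle of its underside. All cartons are alike; three to five of them are present. Either broad face may be up, either end may be the lower one.
- carton3: a closed cardboard carton 130 mm long (x), 60 mm wide (y), 32 mm high (z), 130 to 250 g; origin at the middle of its underside. All cartons are alike; three to five of them are present. Either broad face may be up, either end may be the lower one.
- carton4: a closed cardboard carton 130 mm long (x), 60 mm wide (y), 32 mm high (z), 130 to 250 g; origin at the middle of its underside. All cartons are alike; three to five of them are present. Either broad face may be up, either end may be the lower one.
- carton5: a closed cardboard carton 130 mm long (x), 60 mm wide (y), 32 mm high (z), 130 to 250 g; origin at the middle of its underside. All cartons are alike; three to five of them are present. Either broad face may be up, either end may be the lower one.
- dish: bystander: a low closed glass dish, 72 mm across, 18 mm high; origin under its middle
- bulb: bystander: a red rubber pipette bulb standing on the table, 44 mm across, 49 mm high; origin under its middle
- evap: bystander: a white porcelain bowl, 68 mm across, 30 mm high; origin under its middle
Mind the look-alikes: they are no part of the job. Leave any green look-alike of the scanner alone.

How it is judged:
By the outcome, as a careful person would: the job done as asked, in the order asked, and still so for the second after the job is handed in, with the robot touching nothing.
Of carton1, carton2, carton3, carton4, carton5 only 3 to 5 are there at a start; the rules pass over those that are not, and their reading is None.
At some moment in a run one of carton1, carton2, carton3, carton4, carton5 may be knocked a few centimetres aside while the robot is not near it.
Once in a run the grip may slacken for a moment while it holds something.
It also fails if it takes over 210 s, if anything falls off the work surface, if the arm or the gripper's body presses on something with over 40 N, if the wrist force passes 120 N, or if a joint passes its speed limit or range.

## Robot

A 6-joint arm with a two-finger parallel gripper is mounted at the origin on the work surface. World frame = base frame: x ahead of the robot, y to its left, z up, the work surface at z = 0. Lengths are in m, angles in degrees, forces in N, time in s.
With the tool pointing down it reaches from about 0.35 to 0.875 m from the base axis. Payload 4.2 kg.
Tool frame: the origin (TCP) lies on the centre line of the jaws, within the pads' length; the fingertips stand 25 mm ahead of it and the grasp point (between the pads) lies 6 mm ahead of it; z points along the fingers, y is the line along which they close (so a half turn about z gives the same grasp; the last joint's range is limited). The gripper opens to 87 mm and grips with 3 to 60 N. Pads are 19 mm wide; open, the fingers measure 117 mm over their backs; the gripper's body (75 mm by 190 mm) begins 51 mm behind the grasp point.
Start: joints at [83.342, 22.042, 0.453, 0, -68.411, -14.817], TCP at [0.229, 0.582, 0.248] pointing down, gripper open.
Joint ranges: [-179.83, 179.83], [-69.29, 118.12], [-61.27, 80.66], [-181.25, 117.63], [-171.15, -9.14], [-177.46, 177.46]. Speed limits (degrees/s): [159.86, 159.86, 180, 180, 180, 180].

## Interface

Orientations are given as a 3x3 rotation matrix whose columns are the frame's x, y, z axes.
In Python, from station import r gives the robot as it stands.
- The arm moves only by the tool move_arm, never from a script. Its argument "series" is a list of rows, each an object with "grip": the opening, from 0 (shut) to 1 (fully open); "xyz": the shift along the tool's x, y, z in mm, a list of three; "angular": the turn, a rotation vector about the tool's x, y, z in rad, a list of three. A call has 1 to 10 rows; each row is the pose to reach, as a shift and turn from the pose commanded when the call began, along the tool's axes at that moment; what a row does not reach only later rows make up. A row lasts 1/10 s, in which the tool goes at most 50 mm and 8.59 degrees, less where a joint would pass 70% of its speed; a pose out of reach is approached as far as the arm can. A call with a gripper value outside its range is refused whole. The fingers move at their own pace and stop on an object; the grip force is fixed at half the most. Time passes only in rows, so rows that repeat a pose let the fingers close. It gives the time, the measured TCP pose, the force, the opening and the grip force at its end, in the units of the state.
- r.sense(): the state, without advancing time (a new reading comes with each control period).
- r.capture(name): name is "scene" or "top" or "wrist"; returns a dict with "img" (480x640x3 uint8, red, green, blue), "camera_matrix" (3x3 intrinsics, pixels), "rvec" (rotation vector, rad) and "tvec" (3), from world to camera coordinates, as OpenCV has them; the wrist camera has in their place "hand_eye" (4x4, takes a point from camera to tool coordinates, whose origin is the TCP and whose axes are the flange's). Camera axes: x right, y down, z forward; pixel columns grow to the right and rows downward; lengths in m; the calibration is good to about 2 mm. The wrist camera is an equidistant fisheye: a pixel r from the principal point sees the ray r / f radians off the axis. A picture is of the moment at which its call begins: read the wrist's pose just before it. There is no depth.
- r.finish_job(): hands the job in; it is judged then, once.
The state is a dict: "time_s": time; "joints": joint angles; "joint_velocities": joint speeds; "effort": joint torques, N m; "tcp_pos": TCP position; "ee_rot": TCP orientation; "wrist_force": force on the tool from outside, world axes, zero at the start; "moment": the same for the moment, N m; "gripper_width": opening from 0.0 (shut) to 1.0 (fully open); "gripper_force": force on a finger pad.
Only numpy, scipy, OpenCV 4.12 (cv2) and the standard library are available. Lean on these libraries where they do the work, as an engineer would, in place of code of your own. Each camera call takes 0.05 s, during which the arm holds its last target. There are 200 camera calls.

## Working session

There is one attempt and no reset: what is moved stays moved. The work goes in short steps, Python scripts to look and compute and a tool call to move; the robot and the scene stay as the last step left them, time stands still between calls to the robot, and variables do not carry over. Pictures are saved under pics/ and viewed, at most 14 in all, crops included, and the job is handed in when it is done.

Besides the shell and the picture viewer there is one more tool, called after ">>>" by a JSON object that holds its "api" and its "payload", one argument or row to a line. move_arm: Moves the arm, as the interface text tells. Its arguments: {"type":"object","properties":{"series":{"type":"array"}},"required":["series"]}

```bash
ls; mkdir -p pics
python3 - <<'E'
from station import r
import cv2,numpy as np
for n in("scene","top"):
    c=r.capture(n); cv2.imwrite(f"pics/{n}0.png",c["img"][...,::-1])
    R=cv2.Rodrigues(np.array(c["rvec"]))[0]; print(n,c["camera_matrix"],(-R.T@np.array(c["tvec"]).ravel()).round(3))
print(r.sense())
E
```

```text
pics
scene [[478.52302247   0.         315.32526661]
 [  0.         478.52302247 238.98741141]
 [  0.           0.           1.        ]] [1.364 0.168 0.76 ]
top [[579.97889499   0.         319.92230487]
 [  0.         579.97889499 232.73477294]
 [  0.           0.           1.        ]] [ 0.335 -0.037  1.527]
{'time_s': 0.1, 'joints': array([ 8.33416787e+01,  2.20876560e+01,  3.87741993e-01, -2.51186619e-02,
       -6.84112242e+01, -1.48169124e+01]), 'joint_velocities': array([-0.03329688, -0.14148919,  0.18774847,  0.12468646,  0.0721189 ,
        0.02022083]), 'effort': array([-1.35676732e-03, -3.91687918e+01,  1.87934858e+01,  4.23193485e+00,
        1.35010728e-02, -6.73016621e-05]), 'tcp_pos': array([0.22861229, 0.58116544, 0.24655667]), 'ee_rot': array([[ 9.30516724e-01, -3.66248864e-01, -6.29803128e-04],
       [-3.66249391e-01, -9.30514831e-01, -1.87934320e-03],
       [ 1.02266161e-04,  1.97942529e-03, -9.99998036e-01]]), 'wrist_force': array([ 0.02369543, -0.54215193, -0.21222456]), 'moment': array([-0.00459976, -0.04297708, -0.02628468]), 'gripper_force': 0.0, 'gripper_width': 0.9947611056894459}
```

View pics/top0.png

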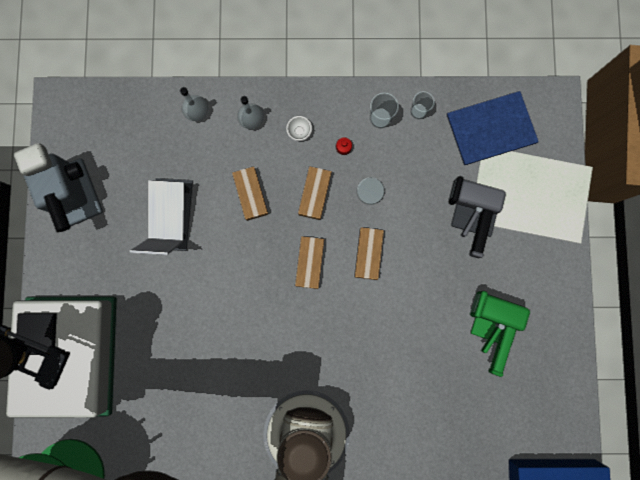

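View pics/scene0.png

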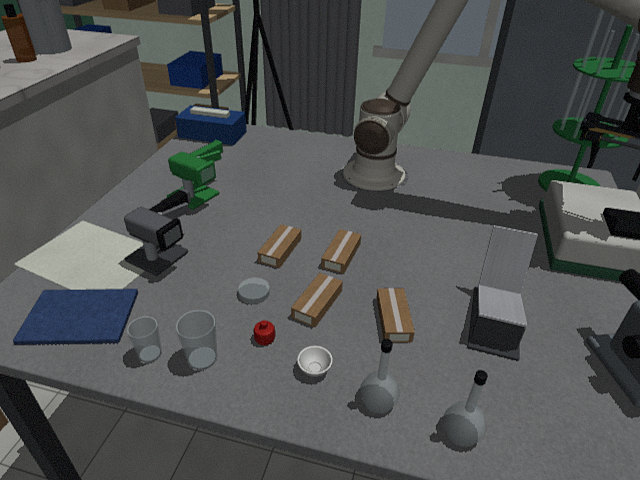

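Top view: four cartons with pale tape at (250,193), (316,193), (310,262) and (370,253). The rack is at (168,218), with its backstop at the lower end, nearest the robot. The grey/black scanner is at (480,215).

Look-alikes: the green scanner at (500,330) is rejected, as is the microscope-like device at (60,190). I choose the grey/black one at (480,215) and check it in a close crop.

```bash
cat > h.py <<'E'
from station import r
import cv2,numpy as np
def cam(c):
    R=cv2.Rodrigues(np.array(c["rvec"]))[0]; t=np.array(c["tvec"]).ravel(); return np.array(c["camera_matrix"]),R,t
def ray(c,uv):
    K,R,t=cam(c); d=R.T@np.linalg.solve(K,[uv[0],uv[1],1.]); return -R.T@t,d
def onz(c,uv,z):
    o,d=ray(c,uv); return o+d*(z-o[2])/d[2]
def tri(ca,ua,cb,ub):
    A=[];b=[]
    for c,u in((ca,ua),(cb,ub)):
        o,d=ray(c,u); d=d/np.linalg.norm(d); P=np.eye(3)-np.outer(d,d); A.append(P); b.append(P@o)
    return np.linalg.lstsq(np.vstack(A),np.hstack(b),rcond=None)[0]
def proj(c,p):
    K,R,t=cam(c); return cv2.projectPoints(np.atleast_2d(np.array(p,float)),np.array(c["rvec"],float),t,K,None)[0].reshape(-1,2)
def cartons(c,z=0.032,roi=None):
    hsv=cv2.cvtColor(c["img"],cv2.COLOR_RGB2HSV)
    m=cv2.inRange(hsv,(8,60,60),(25,255,255)); m=cv2.morphologyEx(m,cv2.MORPH_CLOSE,np.ones((7,7)))
    out=[]
    for k in cv2.findContours(m,cv2.RETR_EXTERNAL,cv2.CHAIN_APPROX_NONE)[0]:
        if 500<cv2.contourArea(k)<4000:
            P=np.array([onz(c,p,z)[:2] for p in k[:,0]],np.float32)*1000
            q=cv2.minAreaRect(P); b=cv2.boxPoints(q); e=max((b[1]-b[0],b[2]-b[1]),key=np.linalg.norm)
            a=np.degrees(np.arctan2(e[1],e[0])); a=(a+90)%180-90
            out.append((np.round(q[0],1),np.round(sorted(q[1]),1),round(float(a),1),k[:,0].mean(0).round()))
    return out
E
python3 - <<'E'
from h import *
c=r.capture("top")
for o in cartons(c): print(o)
i=c["img"][...,::-1]
a=cv2.resize(i[165:265,440:520],None,fx=5,fy=5,interpolation=2); b=cv2.resize(i[165:265,120:200],None,fx=5,fy=5,interpolation=2)
cv2.imwrite("pics/crop0.png",np.hstack([a,b]))
E
```

```text
(array([-45.,  -3.]), array([114.2, 114.9]), -0.0, array([308., 453.]))
(array([434.6,  -8.4]), array([ 61.4, 130.6]), -6.5, array([309., 262.]))
(array([ 457.3, -162.4]), array([ 61.8, 131.1]), -7.1, array([369., 253.]))
(array([616.8, 148.7]), array([ 61.2, 131.4]), 16.3, array([250., 193.]))
(array([616.7, -21.3]), array([ 61.2, 132.6]), -13.2, array([315., 192.]))
(array([ 827.9, -867.2]), array([ 34.1, 385.7]), -3.7, array([632., 115.]))
```

View pics/crop0.png

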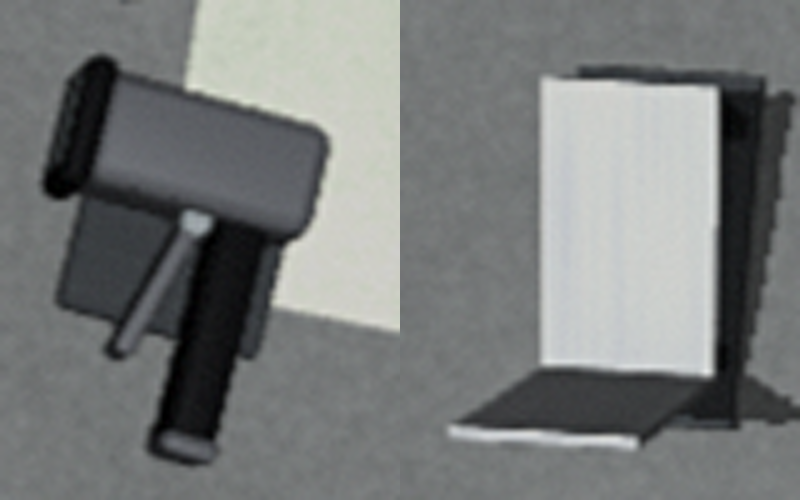

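The crop shows the grey/black scanner looking towards +y: hinge at full-image pixel (479.4,209), trigger tip (464,235), handle end (477,254.6). Plate corners are at about (148,180.4), (184,182.6), (183,240) and (148,238.2). The measurements above give all four cartons.

Run:
```python
from h import *
c=r.capture("top")
f=lambda u,v,o:(o+u/5-.4,165+v/5-.4)
S=lambda u,v,z:onz(c,f(u,v,440),z)*1000
R=lambda u,v,z:onz(c,f(u,v,40),z)*1000
h=S(197,220,.126);t=S(120,352,.126);print("hinge",h,"tip",t)
e=[S(155,440,.112),S(215,452,.112)];b=[S(200,232,.129),S(264,240,.129)];print("handle",e,b)
d=h-t;print("trig len",np.linalg.norm(d),"ang",np.degrees(np.arctan2(d[1],d[0])))
for A,B in((e[0],b[0]),(e[1],b[1])):
  d=B-A;print("handle edge ang",np.degrees(np.arctan2(d[1],d[0])))
p=[R(540,77,.0814),R(720,88,.0814),R(715,375,.035),R(540,366,.035)]
for q in p:print("plate",q.round(1))
print("backstop top",R(450,430,.168),R(640,442,.168))
```

```text
hinge [ 558.43300142 -424.68921287  126.        ] tip [ 493.55075825 -385.10483552  126.        ]
handle [array([ 451.77898456, -404.39207494,  112.        ]), array([ 445.85447225, -433.54025901,  112.        ])] [array([ 552.03290688, -425.12527685,  129.        ]), array([ 548.04545744, -456.17279774,  129.        ])]
trig len 76.00413415919036 ang -31.38718696179954
handle edge ang -11.684442739080774
handle edge ang -12.487891207028891
plate [640.2 401.5  81.4]
plate [634.4 309.9  81.4]
plate [492.9 319.7  35. ]
plate [497.7 410.5  35. ]
backstop top [452.94243862 411.90101571 168.        ] [447.16096509 322.31156968 168.        ]
```

```bash
cat >> h.py <<'E'
from scipy.spatial.transform import Rotation as Ro
def down(yawy):  # tool pointing down, tool y at world angle yawy (deg)
    y=np.array([np.cos(np.radians(yawy)),np.sin(np.radians(yawy)),0]); z=np.array([0,0,-1.]); return np.c_[np.cross(y,z),y,z]
def plan(*tg):  # tg: (grasp point mm, R); prints successive shifts; grasp point = TCP + 6 mm along z
    s=r.sense(); p=s["tcp_pos"]*1000; R=s["ee_rot"]
    for P,Q in tg:
        t=np.array(P)-6*Q[:,2]; d=R.T@(t-p); w=Ro.from_matrix(R.T@Q).as_rotvec()
        print("xyz",d.round(1),"ang",w.round(3),"rows",int(np.ceil(max(np.linalg.norm(d)/50,np.degrees(np.linalg.norm(w))/8.59))))
        p,R=t,Q
def wristcam():
    s=r.sense(); c=r.capture("wrist"); T=np.eye(4); T[:3,:3]=s["ee_rot"]; T[:3,3]=s["tcp_pos"]; c["W"]=T@np.array(c["hand_eye"]); return c
def wray(c,uv):
    K=np.array(c["camera_matrix"]); v=np.array([(uv[0]-K[0,2])/K[0,0],(uv[1]-K[1,2])/K[1,1]]); th=np.linalg.norm(v)
    d=np.r_[v/th*np.sin(th) if th>0 else v,np.cos(th)]; return c["W"][:3,3],c["W"][:3,:3]@d
def wonz(c,uv,z):
    o,d=wray(c,uv); return (o+d*(z-o[2])/d[2])*1000
E
python3 - <<'E'
from h import *
s=r.sense()
plan((s["tcp_pos"]*1000+[0,0,44],s["ee_rot"]),((506,-428,244),down(-104)))
E
```

```text
xyz [  0.    0.1 -50. ] ang [0. 0. 0.] rows 1
xyz [627.6 837.6  48. ] ang [ 0.001 -0.    -0.131] rows 21
```

>>> {"api": "move_arm", "payload": {
  "series": [
    {"grip": 1,"xyz": [0,0,-50],"angular": [0,0,0]},
    {"grip": 1,"xyz": [356,356,-50],"angular": [0,0,0]},
    {"grip": 1,"xyz": [356,356,-50],"angular": [0,0,0]},
    {"grip": 1,"xyz": [356,356,-50],"angular": [0,0,0]},
    {"grip": 1,"xyz": [356,356,-50],"angular": [0,0,0]},
    {"grip": 1,"xyz": [356,356,-50],"angular": [0,0,0]},
    {"grip": 1,"xyz": [356,356,-50],"angular": [0,0,0]},
    {"grip": 1,"xyz": [356,356,-50],"angular": [0,0,0]},
    {"grip": 1,"xyz": [356,356,-50],"angular": [0,0,0]},
    {"grip": 1,"xyz": [356,356,-50],"angular": [0,0,0]}
  ]
}}

```text
time_s: 1.2
tcp_pos: [0.4086, 0.167, 0.2978]
ee_rot: [[0.931, -0.365, 0.001], [-0.365, -0.931, 0.001], [0.0, -0.001, -1.0]]
wrist_force: [0.8, -0.1, 0.2]
gripper_width: 1.001
gripper_force: 0.0
```

Run:
```python
from h import *
print(r.sense()["tcp_pos"],r.sense()["time_s"],r.sense()["joints"].round())
plan(((506,-428,244),down(-104)))
```

```text
[0.40855957 0.16702212 0.29779305] 1.2 [ 43.   2. -19.  -0. -70.  25.]
xyz [308.2 518.3  47.5] ang [-0.001 -0.    -0.13 ] rows 13
```

>>> {"api": "move_arm", "payload": {
  "series": [
    {"grip": 1,"xyz": [308,518,47],"angular": [0,0,-0.13]},
    {"grip": 1,"xyz": [308,518,47],"angular": [0,0,-0.13]},
    {"grip": 1,"xyz": [308,518,47],"angular": [0,0,-0.13]},
    {"grip": 1,"xyz": [308,518,47],"angular": [0,0,-0.13]},
    {"grip": 1,"xyz": [308,518,47],"angular": [0,0,-0.13]},
    {"grip": 1,"xyz": [308,518,47],"angular": [0,0,-0.13]},
    {"grip": 1,"xyz": [308,518,47],"angular": [0,0,-0.13]},
    {"grip": 1,"xyz": [308,518,47],"angular": [0,0,-0.13]},
    {"grip": 1,"xyz": [308,518,47],"angular": [0,0,-0.13]},
    {"grip": 1,"xyz": [308,518,47],"angular": [0,0,-0.13]}
  ]
}}

```text
time_s: 2.2
tcp_pos: [0.488, -0.3221, 0.2586]
ee_rot: [[0.97, -0.243, -0.0], [-0.243, -0.97, 0.0], [-0.0, -0.0, -1.0]]
wrist_force: [1.7, 0.7, 0.5]
gripper_width: 0.999
gripper_force: 0.0
```

Run:
```python
from h import *
plan(((506,-428,244),down(-104)))
```

```text
xyz [43.1 98.4  8.6] ang [-0.     0.    -0.001] rows 3
```

>>> {"api": "move_arm", "payload": {
  "series": [
    {"grip": 1,"xyz": [35,75,9],"angular": [0,0,0]},
    {"grip": 1,"xyz": [35,75,9],"angular": [0,0,0]},
    {"grip": 1,"xyz": [35,75,9],"angular": [0,0,0]},
    {"grip": 1,"xyz": [35,75,9],"angular": [0,0,0]},
    {"grip": 1,"xyz": [35,75,9],"angular": [0,0,0]}
  ]
}}

```text
time_s: 2.7
tcp_pos: [0.5038, -0.4004, 0.2501]
ee_rot: [[0.97, -0.242, -0.0], [-0.242, -0.97, 0.0], [-0.0, -0.0, -1.0]]
wrist_force: [-0.4, 0.0, 0.3]
gripper_width: 1.0
gripper_force: 0.0
```

Run:
```python
from h import *
plan(((506,-428,244),down(-104)))
c=wristcam(); cv2.imwrite("pics/w0.png",c["img"][...,::-1]); print(c["camera_matrix"],c["hand_eye"])
np.savez("w0.npz",**{k:np.array(v) for k,v in c.items()})
```

```text
xyz [ 8.8 26.3  0.1] ang [-0.  0.  0.] rows 1
[[371.64829954   0.         319.75419344]
 [  0.         371.64829954 244.29384492]
 [  0.           0.           1.        ]] [[ 1.10364046e-03 -9.66351579e-01 -2.57222488e-01  7.05834959e-02]
 [ 9.99999330e-01  1.15667915e-03 -5.48902391e-05 -2.58232104e-04]
 [ 3.50567158e-04 -2.57222255e-01  9.66352207e-01 -1.37012439e-01]
 [ 0.00000000e+00  0.00000000e+00  0.00000000e+00  1.00000000e+00]]
```

View pics/w0.png

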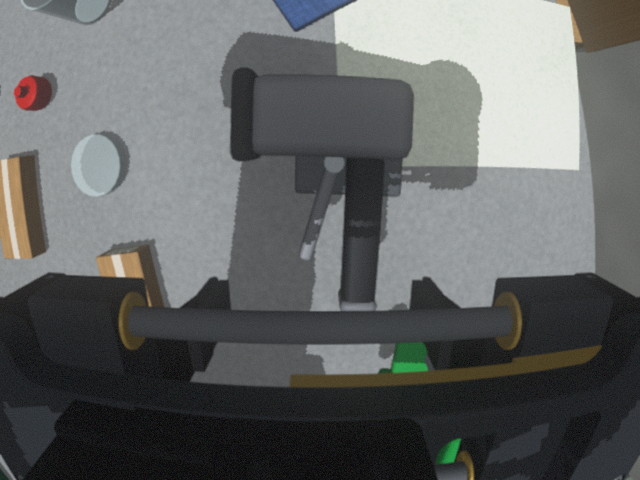

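The close view shows the grey scanner in focus: hinge (333,164), trigger tip (306,256), handle edges (346,160)–(343,298) and (383,160)–(376,300). The green look-alike lies below, out of the way.

Run:
```python
from h import *
c=dict(np.load("w0.npz"))
W=lambda u,v,z:wonz(c,(u,v),z)
h=W(333,164,.126);t=W(306,256,.126);print("hinge",h,"tip",t,np.linalg.norm(h-t))
L=[W(346,165,.127),W(343,295,.127)];Rr=[W(383,165,.127),W(376,295,.127)]
ang=lambda d:np.degrees(np.arctan2(d[1],d[0]))
print(L,Rr,"angs",ang(L[0]-L[1]),ang(Rr[0]-Rr[1]),ang(h-t)+15)
print("head",ang(W(405,82,.13)-W(258,77,.13))+90,ang(W(405,157,.13)-W(256,155,.13))+90)
m0=(L[0]+Rr[0])/2;m1=(L[1]+Rr[1])/2;print("mid",m0,m1,ang(m0-m1))
print("disk dish",W(96,164,.018),"bulb",W(32,92,.03))
```

```text
hinge [ 559.00946321 -423.26789754  126.        ] tip [ 498.73584505 -388.40505295  126.        ] 69.62992876075862
[array([ 556.26512559, -431.89274482,  127.        ]), array([ 462.38538895, -407.93205127,  127.        ])] [array([ 550.41770848, -457.34084171,  127.        ]), array([ 456.05118006, -432.40413549,  127.        ])] angs -14.317791891219063 -14.802266706839022 -15.045504227591707
head -15.424953262016231 -14.429901966668055
mid [ 553.34141704 -444.61679326  127.        ] [ 459.21828451 -420.16809338  127.        ] -14.560921718510524
disk dish [ 627.72655856 -172.34543435   18.        ] bulb [ 743.48602559 -107.98981225   30.        ]
```

Run:
```python
from h import *
plan(((507,-425.3,244),down(-104.8)),((507,-425.3,112),down(-104.8)))
```

```text
xyz [ 9.  23.7  0.5] ang [-0.    -0.001  0.015] rows 1
xyz [  0.   0. 132.] ang [0. 0. 0.] rows 3
```

>>> {"api": "move_arm", "payload": {
  "series": [
    {"grip": 1,"xyz": [9,24,0],"angular": [0,0,0.015]},
    {"grip": 1,"xyz": [9,24,0],"angular": [0,0,0.015]},
    {"grip": 1,"xyz": [9,24,50],"angular": [0,0,0.015]},
    {"grip": 1,"xyz": [9,24,90],"angular": [0,0,0.015]},
    {"grip": 1,"xyz": [9,24,115],"angular": [0,0,0.015]},
    {"grip": 1,"xyz": [9,24,132],"angular": [0,0,0.015]},
    {"grip": 1,"xyz": [9,24,132],"angular": [0,0,0.015]}
  ]
}}

```text
time_s: 3.45
tcp_pos: [0.5056, -0.4244, 0.1155]
ee_rot: [[0.967, -0.256, -0.005], [-0.256, -0.967, 0.003], [-0.006, -0.002, -1.0]]
wrist_force: [-0.3, -0.1, -0.4]
gripper_width: 0.997
gripper_force: 0.0
```

Run:
```python
from h import *
plan(((507,-425.3,112),down(-104.8)))
c=wristcam(); cv2.imwrite("pics/w1.png",c["img"][...,::-1])
```

```text
xyz [ 1.6  0.5 -2.5] ang [-0.002  0.006 -0.   ] rows 1
```

View pics/w1.png

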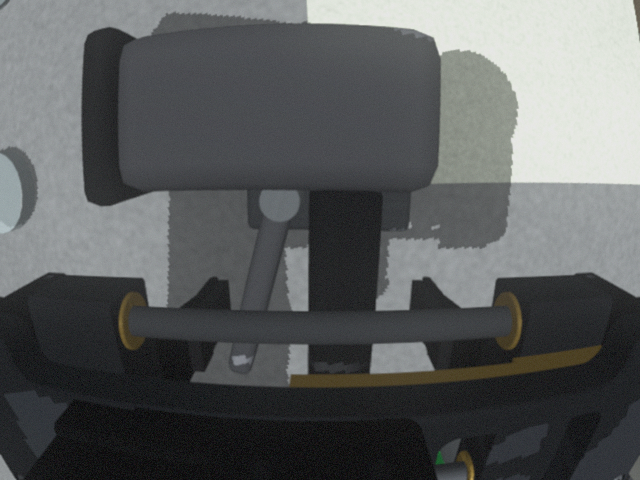

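The trigger (240,355) and the handle (345,300) are both between the fingers, so I squeeze.

>>> {"api": "move_arm", "payload": {
  "series": [
    {"grip": 0.4,"xyz": [0,0,0],"angular": [0,0,0]},
    {"grip": 0.4,"xyz": [0,0,0],"angular": [0,0,0]},
    {"grip": 0.4,"xyz": [0,0,0],"angular": [0,0,0]},
    {"grip": 0.4,"xyz": [0,0,0],"angular": [0,0,0]},
    {"grip": 0.4,"xyz": [0,0,0],"angular": [0,0,0]}
  ]
}}

```text
time_s: 4.0
tcp_pos: [0.5066, -0.4256, 0.1183]
ee_rot: [[0.966, -0.257, -0.001], [-0.257, -0.966, 0.002], [-0.001, -0.001, -1.0]]
wrist_force: [0.3, 6.2, 2.9]
gripper_width: 0.633
gripper_force: 2.5
```

>>> {"api": "move_arm", "payload": {
  "series": [
    {"grip": 0.4,"xyz": [0,0,0],"angular": [0,0,0]},
    {"grip": 0.4,"xyz": [0,0,0],"angular": [0,0,0]},
    {"grip": 0.4,"xyz": [0,0,0],"angular": [0,0,0]},
    {"grip": 0.4,"xyz": [0,0,0],"angular": [0,0,0]},
    {"grip": 0.4,"xyz": [0,0,0],"angular": [0,0,0]}
  ]
}}

```text
time_s: 4.5
tcp_pos: [0.5059, -0.4257, 0.1179]
ee_rot: [[0.966, -0.257, -0.002], [-0.257, -0.966, 0.002], [-0.003, -0.001, -1.0]]
wrist_force: [-1.6, 4.8, 2.9]
gripper_width: 0.459
gripper_force: 30.0
```

>>> {"api": "move_arm", "payload": {
  "series": [
    {"grip": 0.4,"xyz": [0,0,0],"angular": [0,0,0]},
    {"grip": 0.4,"xyz": [0,0,0],"angular": [0,0,0]},
    {"grip": 0.4,"xyz": [0,0,0],"angular": [0,0,0]},
    {"grip": 0.4,"xyz": [0,0,0],"angular": [0,0,0]},
    {"grip": 0.4,"xyz": [0,0,0],"angular": [0,0,0]},
    {"grip": 0.4,"xyz": [0,0,0],"angular": [0,0,0]},
    {"grip": 0.4,"xyz": [0,0,0],"angular": [0,0,0]},
    {"grip": 0.4,"xyz": [0,0,0],"angular": [0,0,0]},
    {"grip": 0.4,"xyz": [0,0,0],"angular": [0,0,0]}
  ]
}}

```text
time_s: 5.4
tcp_pos: [0.5059, -0.4257, 0.1179]
ee_rot: [[0.966, -0.257, -0.002], [-0.257, -0.966, 0.002], [-0.003, -0.001, -1.0]]
wrist_force: [-1.4, 5.5, 3.2]
gripper_width: 0.463
gripper_force: 30.0
```

>>> {"api": "move_arm", "payload": {
  "series": [
    {"grip": 1,"xyz": [0,0,0],"angular": [0,0,0]},
    {"grip": 1,"xyz": [0,0,0],"angular": [0,0,0]},
    {"grip": 1,"xyz": [0,0,0],"angular": [0,0,0]},
    {"grip": 1,"xyz": [0,0,0],"angular": [0,0,0]},
    {"grip": 1,"xyz": [0,0,0],"angular": [0,0,0]},
    {"grip": 1,"xyz": [0,0,0],"angular": [0,0,0]},
    {"grip": 1,"xyz": [0,0,0],"angular": [0,0,0]},
    {"grip": 1,"xyz": [0,0,0],"angular": [0,0,0]},
    {"grip": 1,"xyz": [0,0,-50],"angular": [0,0,0]},
    {"grip": 1,"xyz": [0,0,-100],"angular": [0,0,0]}
  ]
}}

```text
time_s: 6.4
tcp_pos: [0.5055, -0.4266, 0.2171]
ee_rot: [[0.966, -0.257, -0.005], [-0.257, -0.966, 0.002], [-0.006, -0.001, -1.0]]
wrist_force: [2.0, -0.2, 0.1]
gripper_width: 0.996
gripper_force: 0.0
```

Run:
```python
from h import *
s=r.sense();print(s["gripper_width"],s["tcp_pos"],s["wrist_force"],s["joints"].round())
for o in cartons(r.capture("top")): print(o)
```

```text
0.9959649887351444 [ 0.50552554 -0.42660422  0.21708642] [ 1.96193884 -0.21148     0.08066618] [-26.  27.   4.   0. -67. 101.]
(array([-45. ,  19.4]), array([ 99.4, 114.9]), -0.0, array([298., 452.]))
(array([434.6,  -8.4]), array([ 61.4, 130.4]), -6.8, array([309., 262.]))
(array([ 457.4, -162.4]), array([ 61.7, 130.7]), -7.2, array([369., 253.]))
(array([ 597.2, -633.9]), array([119.7, 119.7]), -80.6, array([553., 201.]))
(array([617. , 148.8]), array([ 61.1, 131.1]), 16.3, array([249., 193.]))
(array([617.4, -21.4]), array([ 61. , 131.2]), -13.2, array([315., 192.]))
(array([ 828. , -867.2]), array([ 34.1, 385.5]), -3.7, array([632., 115.]))
```

```bash
cat >> h.py <<'E'
PSI=np.radians(-3.7); A18=np.radians(18); O=np.array([495.3,365.1,35.])
yr=np.array([-np.sin(PSI),np.cos(PSI),0]); xr=np.array([np.cos(A18)*np.cos(PSI),np.cos(A18)*np.sin(PSI),np.sin(A18)]); nr=np.cross(xr,yr)
RR=np.c_[xr,-yr,-nr]
def ramp(x,y,z): return O+x*xr+y*yr+z*nr
def inramp():
    s=r.sense(); g=s["tcp_pos"]*1000+6*s["ee_rot"][:,2]-O; return np.round([g@xr,g@yr,g@nr],1)
E
python3 - <<'E'
from h import *
Q=down(-97.2)
plan(((457.5,-163,130),Q),((457.5,-163,22),Q),((457.5,-163,230),Q),(ramp(85,0,200),RR),(ramp(80,0,32),RR))
E
```

```text
xyz [-119.6 -245.7   90. ] ang [ 0.009 -0.013 -0.133] rows 6
xyz [  0.   0. 108.] ang [0. 0. 0.] rows 3
xyz [   0.    0. -208.] ang [0. 0. 0.] rows 5
xyz [ -11.5 -529.7  -21.2] ang [ 0.01   0.314 -0.061] rows 11
xyz [ -5.  -0. 168.] ang [0. 0. 0.] rows 4
```

>>> {"api": "move_arm", "payload": {
  "series": [
    {"grip": 1,"xyz": [-120,-246,20],"angular": [0,0,-0.133]},
    {"grip": 1,"xyz": [-120,-246,20],"angular": [0,0,-0.133]},
    {"grip": 1,"xyz": [-120,-246,20],"angular": [0,0,-0.133]},
    {"grip": 1,"xyz": [-120,-246,60],"angular": [0,0,-0.133]},
    {"grip": 1,"xyz": [-120,-246,90],"angular": [0,0,-0.133]},
    {"grip": 1,"xyz": [-120,-246,90],"angular": [0,0,-0.133]},
    {"grip": 1,"xyz": [-120,-246,90],"angular": [0,0,-0.133]}
  ]
}}

```text
time_s: 7.15
tcp_pos: [0.4494, -0.1551, 0.1245]
ee_rot: [[0.992, -0.123, -0.01], [-0.123, -0.992, 0.001], [-0.01, -0.0, -1.0]]
wrist_force: [0.3, -0.9, 0.2]
gripper_width: 0.999
gripper_force: 0.0
```

Run:
```python
from h import *
Q=down(-97.2)
plan(((457.5,-163,22),Q))
```

```text
xyz [ 9.9  6.9 96.4] ang [-0.     0.01   0.002] rows 2
```

>>> {"api": "move_arm", "payload": {
  "series": [
    {"grip": 1,"xyz": [9,7,30],"angular": [0,0.01,0]},
    {"grip": 1,"xyz": [9,7,65],"angular": [0,0.01,0]},
    {"grip": 1,"xyz": [9,7,96],"angular": [0,0.01,0]},
    {"grip": 1,"xyz": [9,7,96],"angular": [0,0.01,0]},
    {"grip": 0.5,"xyz": [9,7,96],"angular": [0,0.01,0]},
    {"grip": 0.5,"xyz": [9,7,96],"angular": [0,0.01,0]},
    {"grip": 0.5,"xyz": [9,7,96],"angular": [0,0.01,0]},
    {"grip": 0.5,"xyz": [9,7,96],"angular": [0,0.01,0]},
    {"grip": 0.5,"xyz": [9,7,96],"angular": [0,0.01,0]},
    {"grip": 0.5,"xyz": [9,7,96],"angular": [0,0.01,0]}
  ]
}}

```text
time_s: 8.15
tcp_pos: [0.4631, -0.1661, 0.0332]
ee_rot: [[0.992, -0.126, 0.013], [-0.126, -0.992, -0.001], [0.013, -0.0, -1.0]]
wrist_force: [0.0, 2.1, 6.4]
gripper_width: 0.688
gripper_force: 30.0
```

Run:
```python
from h import *
s=r.sense();print(s["tcp_pos"],s["joints"])
g=s["tcp_pos"]*1000
plan(((g[0],g[1],230),down(-97.2)),(ramp(90,0,200),RR),(ramp(88,0,40),RR))
```

```text
[ 0.46310659 -0.16611956  0.03320699] [ -0.73524574  24.98285567 -33.1462177    0.14316265 -31.1455562
  83.36690648]
xyz [   2.6   -0.  -202.8] ang [-0.    -0.013 -0.001] rows 5
xyz [ -12.7 -532.4  -22.7] ang [ 0.01   0.314 -0.061] rows 11
xyz [ -2.   0. 160.] ang [0. 0. 0.] rows 4
```

>>> {"api": "move_arm", "payload": {
  "series": [
    {"grip": 0.5,"xyz": [0,0,-30],"angular": [0,-0.013,0]},
    {"grip": 0.5,"xyz": [0,0,-75],"angular": [0,-0.013,0]},
    {"grip": 0.5,"xyz": [0,0,-120],"angular": [0,-0.013,0]},
    {"grip": 0.5,"xyz": [0,0,-165],"angular": [0,-0.013,0]},
    {"grip": 0.5,"xyz": [0,0,-203],"angular": [0,-0.013,0]},
    {"grip": 0.5,"xyz": [0,0,-203],"angular": [0,-0.013,0]}
  ]
}}

```text
time_s: 8.75
tcp_pos: [0.4628, -0.1664, 0.2408]
ee_rot: [[0.992, -0.126, 0.01], [-0.126, -0.992, -0.001], [0.01, 0.0, -1.0]]
wrist_force: [1.1, -0.1, -1.8]
gripper_width: 0.691
gripper_force: 30.0
```

>>> {"api": "move_arm", "payload": {
  "series": [
    {"grip": 0.5,"xyz": [-13,-480,-23],"angular": [0.01,0.314,-0.061]},
    {"grip": 0.5,"xyz": [-13,-480,-23],"angular": [0.01,0.314,-0.061]},
    {"grip": 0.5,"xyz": [-13,-480,-23],"angular": [0.01,0.314,-0.061]},
    {"grip": 0.5,"xyz": [-13,-480,-23],"angular": [0.01,0.314,-0.061]},
    {"grip": 0.5,"xyz": [-13,-480,-23],"angular": [0.01,0.314,-0.061]},
    {"grip": 0.5,"xyz": [-13,-480,-23],"angular": [0.01,0.314,-0.061]},
    {"grip": 0.5,"xyz": [-13,-480,-23],"angular": [0.01,0.314,-0.061]},
    {"grip": 0.5,"xyz": [-13,-480,-23],"angular": [0.01,0.314,-0.061]},
    {"grip": 0.5,"xyz": [-13,-480,-23],"angular": [0.01,0.314,-0.061]},
    {"grip": 0.5,"xyz": [-13,-480,-23],"angular": [0.01,0.314,-0.061]}
  ]
}}

```text
time_s: 9.75
tcp_pos: [0.5074, 0.3148, 0.2564]
ee_rot: [[0.951, -0.063, 0.304], [-0.06, -0.998, -0.02], [0.305, 0.001, -0.952]]
wrist_force: [0.2, 0.1, -2.4]
gripper_width: 0.686
gripper_force: 30.0
```

Run:
```python
from h import *
s=r.sense();print(s["joints"].round(),inramp(),s["gripper_width"],s["wrist_force"])
plan((ramp(90,0,200),RR),(ramp(88,0,60),RR))
```

```text
[ 54.  13. -21.  20. -49.  20.] [ 82.9 -49.4 199.8] 0.6858895216074822 [ 0.20103644  0.13132271 -2.35396655]
xyz [  7.1 -49.4  -0.3] ang [0.    0.004 0.002] rows 1
xyz [ -2.  -0. 140.] ang [0. 0. 0.] rows 3
```

>>> {"api": "move_arm", "payload": {
  "series": [
    {"grip": 0.5,"xyz": [7,-49,0],"angular": [0,0.004,0]},
    {"grip": 0.5,"xyz": [7,-49,0],"angular": [0,0.004,0]},
    {"grip": 0.5,"xyz": [7,-49,45],"angular": [0,0.004,0]},
    {"grip": 0.5,"xyz": [6,-49,90],"angular": [0,0.004,0]},
    {"grip": 0.5,"xyz": [5,-49,130],"angular": [0,0.004,0]},
    {"grip": 0.5,"xyz": [5,-49,145],"angular": [0,0.004,0]},
    {"grip": 0.5,"xyz": [5,-49,155],"angular": [0,0.004,0]},
    {"grip": 0.5,"xyz": [5,-49,155],"angular": [0,0.004,0]},
    {"grip": 0.5,"xyz": [5,-49,155],"angular": [0,0.004,0]}
  ]
}}

```text
time_s: 10.65
tcp_pos: [0.5634, 0.3576, 0.1126]
ee_rot: [[0.949, -0.065, 0.31], [-0.062, -0.998, -0.019], [0.311, -0.001, -0.951]]
wrist_force: [0.4, 0.6, -1.3]
gripper_width: 0.685
gripper_force: 30.0
```

Run:
```python
from h import *
s=r.sense();print(inramp(),s["gripper_width"],s["wrist_force"],(RR.T@s["ee_rot"]).round(3).tolist())
c=r.capture("scene"); t=r.capture("top")
cv2.imwrite("pics/p1.png",np.hstack([cv2.resize(c["img"][200:380,420:600],(400,400)),cv2.resize(t["img"][150:290,100:240],(400,400))])[...,::-1])
```

```text
[89.1 -3.  46.7] 0.684810173282014 [ 0.35165475  0.60537219 -1.28246054] [[1.0, -0.001, 0.002], [0.001, 1.0, -0.001], [-0.002, 0.001, 1.0]]
```

View pics/p1.png

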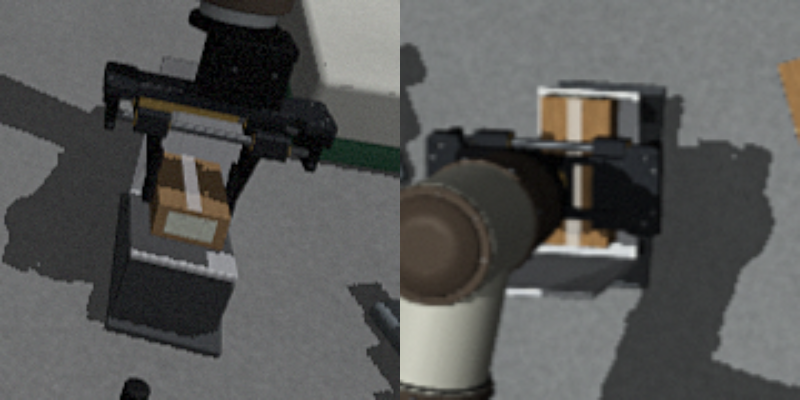

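>>> {"api": "move_arm", "payload": {
  "series": [
    {"grip": 0.5,"xyz": [0,0,14],"angular": [0,0,0]},
    {"grip": 0.5,"xyz": [-8,-2,15],"angular": [0,0,0]},
    {"grip": 0.5,"xyz": [-14,-2,15],"angular": [0,0,0]},
    {"grip": 0.5,"xyz": [-14,-2,15],"angular": [0,0,0]}
  ]
}}

```text
time_s: 11.15
tcp_pos: [0.5538, 0.3601, 0.0938]
ee_rot: [[0.949, -0.064, 0.309], [-0.061, -0.998, -0.02], [0.31, -0.0, -0.951]]
wrist_force: [0.5, -0.5, -1.4]
gripper_width: 0.684
gripper_force: 30.0
```

Run:
```python
from h import *
s=r.sense();print(inramp(),s["gripper_width"],RR.T@s["wrist_force"])
```

```text
[74.  -1.2 31.8] 0.6844485210750574 [0.0781701  0.50161222 1.53978577]
```

Push gently back in 2 mm steps, then settle down.

>>> {"api": "move_arm", "payload": {
  "series": [
    {"grip": 0.5,"xyz": [-2,-1,2],"angular": [0,0,0]},
    {"grip": 0.5,"xyz": [-4,-1,3],"angular": [0,0,0]},
    {"grip": 0.5,"xyz": [-5,-1,3],"angular": [0,0,0]},
    {"grip": 0.5,"xyz": [-5,-1,3],"angular": [0,0,0]}
  ]
}}

```text
time_s: 11.55
tcp_pos: [0.5519, 0.3618, 0.0899]
ee_rot: [[0.948, -0.065, 0.311], [-0.062, -0.998, -0.018], [0.312, -0.002, -0.95]]
wrist_force: [3.8, -0.4, 0.4]
gripper_width: 0.69
gripper_force: 30.0
```

Run:
```python
from h import *
s=r.sense();print(inramp(),s["gripper_width"],RR.T@s["wrist_force"])
```

```text
[70.9  0.4 28.7] 0.6901881900138042 [3.72561061 0.16370978 0.76634054]
```

>>> {"api": "move_arm", "payload": {
  "series": [
    {"grip": 0.5,"xyz": [-1,0,2],"angular": [0,0,0]},
    {"grip": 0.5,"xyz": [-2,0,3],"angular": [0,0,0]},
    {"grip": 0.5,"xyz": [-2,0,3],"angular": [0,0,0]}
  ]
}}

```text
time_s: 11.85
tcp_pos: [0.5523, 0.3623, 0.0884]
ee_rot: [[0.947, -0.065, 0.314], [-0.063, -0.998, -0.017], [0.314, -0.003, -0.949]]
wrist_force: [6.8, -2.5, 5.1]
gripper_width: 0.689
gripper_force: 30.0
```

Run:
```python
from h import *
s=r.sense();print(inramp(),s["gripper_width"],RR.T@s["wrist_force"])
```

```text
[70.8  0.9 27.1] 0.6887528094918425 [ 8.16888041  2.04262599 -2.7202963 ]
```

>>> {"api": "move_arm", "payload": {
  "series": [
    {"grip": 1,"xyz": [0,0,0],"angular": [0,0,0]},
    {"grip": 1,"xyz": [0,0,0],"angular": [0,0,0]},
    {"grip": 1,"xyz": [0,0,0],"angular": [0,0,0]},
    {"grip": 1,"xyz": [0,0,0],"angular": [0,0,0]},
    {"grip": 1,"xyz": [0,0,-30],"angular": [0,0,0]},
    {"grip": 1,"xyz": [0,0,-80],"angular": [0,0,0]},
    {"grip": 1,"xyz": [0,0,-130],"angular": [0,0,0]},
    {"grip": 1,"xyz": [0,0,-170],"angular": [0,0,0]},
    {"grip": 1,"xyz": [0,0,-170],"angular": [0,0,0]}
  ]
}}

```text
time_s: 12.75
tcp_pos: [0.498, 0.3677, 0.2544]
ee_rot: [[0.946, -0.062, 0.317], [-0.063, -0.998, -0.009], [0.317, -0.012, -0.948]]
wrist_force: [0.4, 0.2, 0.9]
gripper_width: 1.001
gripper_force: 0.0
```

Run:
```python
from h import *
s=r.sense();print(inramp(),s["gripper_width"],s["joints"].round())
t=r.capture("top"); c=wristcam(); np.savez("w2.npz",**{k:np.array(v) for k,v in c.items()})
for o in cartons(t): print(o)
cv2.imwrite("pics/p2.png",np.hstack([cv2.resize(c["img"],(560,420)),cv2.resize(t["img"][150:290,160:240],(240,420))])[...,::-1])
Q=down(106.3-180)
plan(((617,149,150),Q),((617,149,22),Q))
```

```text
[ 70.3   2.9 201.8] 1.0014166492837793 [ 58.  15. -18.  21. -49.  15.]
(array([-52.3, -11.7]), array([ 96.8, 100.4]), -0.0, array([313., 459.]))
(array([423.5, 599.8]), array([118.4, 125.1]), 83.6, array([ 73., 266.]))
(array([434.6,  -8.4]), array([ 61.3, 130.6]), -6.7, array([309., 262.]))
(array([556.8, 377.2]), array([ 60.2, 136. ]), 1.6, array([165., 212.]))
(array([616.8, 148.7]), array([ 61.2, 131.4]), 16.3, array([250., 193.]))
(array([616.6, -21.3]), array([ 61.2, 133. ]), -13.2, array([315., 192.]))
(array([ 828. , -865.5]), array([ 37.6, 385.7]), -3.7, array([632., 114.]))
xyz [ 98.8 208.  128.3] ang [ 0.053 -0.313 -0.347] rows 6
xyz [  0.   0. 128.] ang [0. 0. 0.] rows 3
```

View pics/p2.png

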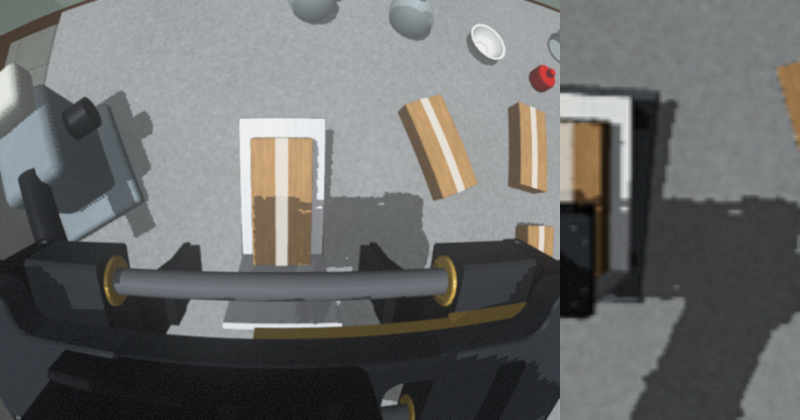

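Carton 1 lies centred and flush on the plate; its lower end in the view is at (282,264), against the backstop. Next is the carton at (438,147) in this view.

>>> {"api": "move_arm", "payload": {
  "series": [
    {"grip": 1,"xyz": [99,208,128],"angular": [0.053,-0.313,-0.347]},
    {"grip": 1,"xyz": [99,208,128],"angular": [0.053,-0.313,-0.347]},
    {"grip": 1,"xyz": [99,208,128],"angular": [0.053,-0.313,-0.347]},
    {"grip": 1,"xyz": [99,208,128],"angular": [0.053,-0.313,-0.347]},
    {"grip": 1,"xyz": [99,208,128],"angular": [0.053,-0.313,-0.347]},
    {"grip": 1,"xyz": [99,208,128],"angular": [0.053,-0.313,-0.347]},
    {"grip": 1,"xyz": [99,208,128],"angular": [0.053,-0.313,-0.347]},
    {"grip": 1,"xyz": [99,208,128],"angular": [0.053,-0.313,-0.347]}
  ]
}}

```text
time_s: 13.65
tcp_pos: [0.6167, 0.1454, 0.1522]
ee_rot: [[0.961, 0.276, -0.007], [0.276, -0.961, -0.005], [-0.008, 0.002, -1.0]]
wrist_force: [-0.2, -0.7, -0.4]
gripper_width: 0.998
gripper_force: 0.0
```

Run:
```python
from h import *
Q=down(106.3-180)
plan(((617,149,22),Q)); c=r.capture("top")
for o in cartons(c): print(o)
c=wristcam()
cv2.imwrite("pics/w3.png",c["img"][...,::-1])
```

```text
xyz [  2.3  -3.7 124.1] ang [ 0.002  0.008 -0.005] rows 3
(array([-45. ,   4.5]), array([114.9, 129.2]), 90.0, array([304., 457.]))
(array([435.3,  -8.3]), array([ 61.6, 129.2]), -6.5, array([309., 262.]))
(array([617. , -21.1]), array([ 61.7, 132.9]), -13.2, array([315., 192.]))
(array([619.8, 143. ]), array([ 73.6, 128.9]), 16.1, array([253., 194.]))
(array([740.2, 226.2]), array([112.4, 112.9]), 45.0, array([221., 147.]))
(array([ 827.9, -867.2]), array([ 34.2, 385.7]), -3.7, array([632., 115.]))
```

>>> {"api": "move_arm", "payload": {
  "series": [
    {"grip": 1,"xyz": [2,-4,45],"angular": [0,0.008,0]},
    {"grip": 1,"xyz": [2,-4,90],"angular": [0,0.008,0]},
    {"grip": 1,"xyz": [2,-4,124],"angular": [0,0.008,0]},
    {"grip": 1,"xyz": [2,-4,124],"angular": [0,0.008,0]},
    {"grip": 0.5,"xyz": [2,-4,124],"angular": [0,0.008,0]},
    {"grip": 0.5,"xyz": [2,-4,124],"angular": [0,0.008,0]},
    {"grip": 0.5,"xyz": [2,-4,124],"angular": [0,0.008,0]},
    {"grip": 0.5,"xyz": [2,-4,124],"angular": [0,0.008,0]},
    {"grip": 0.5,"xyz": [2,-4,124],"angular": [0,0.008,0]},
    {"grip": 0.5,"xyz": [2,-4,124],"angular": [0,0.008,0]}
  ]
}}

```text
time_s: 14.75
tcp_pos: [0.6187, 0.1527, 0.0334]
ee_rot: [[0.96, 0.281, 0.009], [0.281, -0.96, 0.001], [0.009, 0.001, -1.0]]
wrist_force: [-0.0, -1.0, 6.1]
gripper_width: 0.69
gripper_force: 30.0
```

Run:
```python
from h import *
s=r.sense();g=s["tcp_pos"]*1000+6*s["ee_rot"][:,2];print(g,s["gripper_width"])
plan(((g[0],g[1],230),down(-73.7)),(ramp(90,-2,200),RR),(ramp(90,-2,80),RR))
```

```text
[618.77525638 152.65694015  27.41853232] 0.6903970599978195
xyz [   1.8    0.3 -202.6] ang [ 0.001 -0.009  0.   ] rows 5
xyz [ -39.  -229.2  -22.7] ang [-0.055  0.311  0.346] rows 5
xyz [  0.  -0. 120.] ang [0. 0. 0.] rows 3
```

>>> {"api": "move_arm", "payload": {
  "series": [
    {"grip": 0.5,"xyz": [0,0,-40],"angular": [0,-0.009,0]},
    {"grip": 0.5,"xyz": [0,0,-90],"angular": [0,-0.009,0]},
    {"grip": 0.5,"xyz": [0,0,-140],"angular": [0,-0.009,0]},
    {"grip": 0.5,"xyz": [0,0,-180],"angular": [0,-0.009,0]},
    {"grip": 0.5,"xyz": [0,0,-203],"angular": [0,-0.009,0]},
    {"grip": 0.5,"xyz": [0,0,-203],"angular": [0,-0.009,0]},
    {"grip": 0.5,"xyz": [0,0,-203],"angular": [0,-0.009,0]}
  ]
}}

```text
time_s: 15.45
tcp_pos: [0.6159, 0.1525, 0.2341]
ee_rot: [[0.96, 0.28, -0.003], [0.28, -0.96, -0.001], [-0.004, 0.0, -1.0]]
wrist_force: [0.3, -0.9, -2.1]
gripper_width: 0.688
gripper_force: 30.0
```

>>> {"api": "move_arm", "payload": {
  "series": [
    {"grip": 0.5,"xyz": [-39,-229,-23],"angular": [-0.055,0.311,0.346]},
    {"grip": 0.5,"xyz": [-39,-229,-23],"angular": [-0.055,0.311,0.346]},
    {"grip": 0.5,"xyz": [-39,-229,-23],"angular": [-0.055,0.311,0.346]},
    {"grip": 0.5,"xyz": [-39,-229,-23],"angular": [-0.055,0.311,0.346]},
    {"grip": 0.5,"xyz": [-39,-229,-23],"angular": [-0.055,0.311,0.346]},
    {"grip": 0.5,"xyz": [-39,-229,-23],"angular": [-0.055,0.311,0.346]},
    {"grip": 0.5,"xyz": [-39,-229,-23],"angular": [-0.055,0.311,0.346]},
    {"grip": 0.5,"xyz": [-39,-229,-23],"angular": [-0.055,0.311,0.346]}
  ]
}}

```text
time_s: 16.25
tcp_pos: [0.514, 0.361, 0.255]
ee_rot: [[0.951, -0.064, 0.303], [-0.059, -0.998, -0.025], [0.304, 0.006, -0.953]]
wrist_force: [0.8, -0.1, -1.8]
gripper_width: 0.685
gripper_force: 30.0
```

Run:
```python
from h import *
s=r.sense();print(inramp(),s["gripper_width"],s["wrist_force"])
plan((ramp(88,-2,66),RR))
```

```text
[ 86.   -2.9 197.4] 0.6846331532770183 [ 0.78654107 -0.13869165 -1.77881343]
xyz [  2.7  -1.6 131.4] ang [0.006 0.005 0.002] rows 3
```

>>> {"api": "move_arm", "payload": {
  "series": [
    {"grip": 0.5,"xyz": [2,-1,45],"angular": [0.006,0.005,0.002]},
    {"grip": 0.5,"xyz": [2,-1,90],"angular": [0.006,0.005,0.002]},
    {"grip": 0.5,"xyz": [0,-1,120],"angular": [0.006,0.005,0.002]},
    {"grip": 0.5,"xyz": [-6,-1,131],"angular": [0.006,0.005,0.002]},
    {"grip": 0.5,"xyz": [-11,-1,132],"angular": [0.006,0.005,0.002]},
    {"grip": 0.5,"xyz": [-14,-1,132],"angular": [0.006,0.005,0.002]},
    {"grip": 0.5,"xyz": [-14,-1,132],"angular": [0.006,0.005,0.002]},
    {"grip": 0.5,"xyz": [-14,-1,132],"angular": [0.006,0.005,0.002]}
  ]
}}

```text
time_s: 17.05
tcp_pos: [0.5427, 0.3608, 0.1292]
ee_rot: [[0.947, -0.064, 0.313], [-0.063, -0.998, -0.014], [0.314, -0.006, -0.95]]
wrist_force: [-0.2, 0.2, -1.4]
gripper_width: 0.689
gripper_force: 30.0
```

Run:
```python
from h import *
s=r.sense();print(inramp(),s["gripper_width"],RR.T@s["wrist_force"],(RR.T@s["ee_rot"]).round(3).tolist())
```

```text
[74.4 -1.2 68.9] 0.688924675056536 [-0.62989831 -0.17319933  1.31387963] [[1.0, -0.002, 0.005], [0.002, 1.0, -0.006], [-0.005, 0.006, 1.0]]
```

>>> {"api": "move_arm", "payload": {
  "series": [
    {"grip": 0.5,"xyz": [-3,0,5],"angular": [-0.006,-0.005,0]},
    {"grip": 0.5,"xyz": [-5,0,7],"angular": [-0.006,-0.005,0]},
    {"grip": 0.5,"xyz": [-7,0,7],"angular": [-0.006,-0.005,0]},
    {"grip": 0.5,"xyz": [-8,0,7],"angular": [-0.006,-0.005,0]},
    {"grip": 0.5,"xyz": [-8,0,7],"angular": [-0.006,-0.005,0]}
  ]
}}

```text
time_s: 17.55
tcp_pos: [0.538, 0.3609, 0.1194]
ee_rot: [[0.949, -0.065, 0.308], [-0.062, -0.998, -0.022], [0.309, 0.002, -0.951]]
wrist_force: [6.2, -0.4, -1.8]
gripper_width: 0.688
gripper_force: 30.0
```

Run:
```python
from h import *
s=r.sense();print(inramp(),s["gripper_width"],RR.T@s["wrist_force"])
```

```text
[66.9 -1.5 61. ] 0.6876247000780038 [5.39096706 0.03910389 3.6746474 ]
```

>>> {"api": "move_arm", "payload": {
  "series": [
    {"grip": 0.5,"xyz": [-1,0,2],"angular": [0,0,0]},
    {"grip": 0.5,"xyz": [-1,0,3],"angular": [0,0,0]},
    {"grip": 0.5,"xyz": [-1,0,3],"angular": [0,0,0]}
  ]
}}

```text
time_s: 17.85
tcp_pos: [0.5386, 0.3616, 0.1176]
ee_rot: [[0.948, -0.065, 0.31], [-0.062, -0.998, -0.02], [0.311, -0.0, -0.95]]
wrist_force: [6.5, -2.3, 2.6]
gripper_width: 0.689
gripper_force: 30.0
```

Run:
```python
from h import *
s=r.sense();print(inramp(),s["gripper_width"],RR.T@s["wrist_force"])
```

```text
[66.9 -0.7 59.2] 0.6891017240771439 [ 7.11416032  1.86642477 -0.44828902]
```

>>> {"api": "move_arm", "payload": {
  "series": [
    {"grip": 0.5,"xyz": [0,0,1],"angular": [0,0,0]},
    {"grip": 1,"xyz": [0,0,1],"angular": [0,0,0]},
    {"grip": 1,"xyz": [0,0,0],"angular": [0,0,0]},
    {"grip": 1,"xyz": [0,0,0],"angular": [0,0,0]},
    {"grip": 1,"xyz": [0,0,0],"angular": [0,0,0]},
    {"grip": 1,"xyz": [0,0,-30],"angular": [0,0,0]},
    {"grip": 1,"xyz": [0,0,-80],"angular": [0,0,0]},
    {"grip": 1,"xyz": [0,0,-140],"angular": [0,0,0]},
    {"grip": 1,"xyz": [0,0,-140],"angular": [0,0,0]},
    {"grip": 1,"xyz": [0,0,-140],"angular": [0,0,0]}
  ]
}}

```text
time_s: 18.85
tcp_pos: [0.4939, 0.365, 0.2514]
ee_rot: [[0.949, -0.065, 0.31], [-0.063, -0.998, -0.017], [0.31, -0.003, -0.951]]
wrist_force: [-1.0, -0.7, -0.7]
gripper_width: 0.994
gripper_force: 0.0
```

Run:
```python
from h import *
s=r.sense();print(inramp(),s["gripper_width"],s["joints"].round())
t=r.capture("top"); c=wristcam()
for o in cartons(t): print(o)
cv2.imwrite("pics/p3.png",c["img"][80:330,200:460,::-1])
Q=down(76.8-180)
plan(((617,-21,150),Q),((617,-21,22),Q))
```

```text
[ 6.560e+01 -2.000e-01  2.002e+02] 0.9941521379804596 [ 58.  15. -19.  21. -49.  15.]
(array([-58.3, -11.7]), array([88.4, 96.7]), 90.0, array([313., 461.]))
(array([421.5, 598.8]), array([112.2, 129.1]), 46.2, array([ 74., 268.]))
(array([434.7,  -8.4]), array([ 61.2, 130.6]), -6.7, array([309., 262.]))
(array([555. , 383.4]), array([ 62.8, 139.5]), 1.9, array([155., 213.]))
(array([616.7, -21.3]), array([ 61.2, 132.6]), -13.2, array([315., 192.]))
(array([ 828. , -865.5]), array([ 37.6, 385.7]), -3.7, array([632., 114.]))
xyz [113.5 374.8 133.7] ang [-0.022 -0.311  0.163] rows 9
xyz [  0.   0. 128.] ang [0. 0. 0.] rows 3
```

View pics/p3.png

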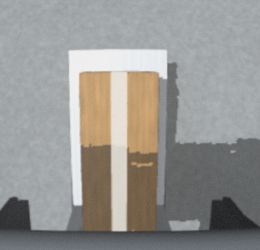

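The second carton (118,150 in the crop) lies squarely on the first. Next, the carton at world (617,-21).

>>> {"api": "move_arm", "payload": {
  "series": [
    {"grip": 1,"xyz": [114,375,134],"angular": [-0.022,-0.311,0.163]},
    {"grip": 1,"xyz": [114,375,134],"angular": [-0.022,-0.311,0.163]},
    {"grip": 1,"xyz": [114,375,134],"angular": [-0.022,-0.311,0.163]},
    {"grip": 1,"xyz": [114,375,134],"angular": [-0.022,-0.311,0.163]},
    {"grip": 1,"xyz": [114,375,134],"angular": [-0.022,-0.311,0.163]},
    {"grip": 1,"xyz": [114,375,134],"angular": [-0.022,-0.311,0.163]},
    {"grip": 1,"xyz": [114,375,134],"angular": [-0.022,-0.311,0.163]},
    {"grip": 1,"xyz": [114,375,134],"angular": [-0.022,-0.311,0.163]},
    {"grip": 1,"xyz": [114,375,134],"angular": [-0.022,-0.311,0.163]},
    {"grip": 1,"xyz": [114,375,134],"angular": [-0.022,-0.311,0.163]}
  ]
}}

```text
time_s: 19.95
tcp_pos: [0.6173, -0.0233, 0.1533]
ee_rot: [[0.972, -0.233, -0.005], [-0.233, -0.973, 0.001], [-0.005, 0.001, -1.0]]
wrist_force: [-0.8, 1.4, 0.9]
gripper_width: 1.0
gripper_force: 0.0
```

Run:
```python
from h import *
Q=down(76.8-180)
plan(((617,-21,22),Q)); c=r.capture("top")
for o in cartons(c): print(o)
```

```text
xyz [ -0.2  -2.2 125.3] ang [ 0.001  0.005 -0.005] rows 3
(array([-45. ,   4.5]), array([114.9, 129.2]), 90.0, array([308., 453.]))
(array([434.3,  -8.3]), array([ 60.9, 131. ]), -6.7, array([309., 262.]))
(array([552.8, 384.9]), array([ 62.4, 142.9]), 0.7, array([158., 217.]))
(array([589.8, -23.6]), array([77.8, 78.3]), -12.7, array([314., 201.]))
(array([741.7, -17.7]), array([111.1, 113.8]), -0.1, array([313., 147.]))
(array([ 827.9, -867.2]), array([ 34.1, 385.7]), -3.7, array([632., 115.]))
```

>>> {"api": "move_arm", "payload": {
  "series": [
    {"grip": 1,"xyz": [0,-2,45],"angular": [0,0.005,-0.005]},
    {"grip": 1,"xyz": [0,-2,90],"angular": [0,0.005,-0.005]},
    {"grip": 1,"xyz": [0,-2,125],"angular": [0,0.005,-0.005]},
    {"grip": 1,"xyz": [0,-2,125],"angular": [0,0.005,-0.005]},
    {"grip": 0.5,"xyz": [0,-2,125],"angular": [0,0.005,-0.005]},
    {"grip": 0.5,"xyz": [0,-2,125],"angular": [0,0.005,-0.005]},
    {"grip": 0.5,"xyz": [0,-2,125],"angular": [0,0.005,-0.005]},
    {"grip": 0.5,"xyz": [0,-2,125],"angular": [0,0.005,-0.005]},
    {"grip": 0.5,"xyz": [0,-2,125],"angular": [0,0.005,-0.005]},
    {"grip": 0.5,"xyz": [0,-2,125],"angular": [0,0.005,-0.005]}
  ]
}}

```text
time_s: 21.0
tcp_pos: [0.6192, -0.0185, 0.033]
ee_rot: [[0.975, -0.223, 0.007], [-0.223, -0.975, 0.0], [0.007, -0.002, -1.0]]
wrist_force: [-2.3, -0.9, 6.0]
gripper_width: 0.684
gripper_force: 30.0
```

Run:
```python
from h import *
s=r.sense();g=s["tcp_pos"]*1000+6*s["ee_rot"][:,2];print(g,s["gripper_width"])
plan(((g[0],g[1],245),down(-103.2)),(ramp(92,-1,210),RR),(ramp(90,-2,105),RR))
```

```text
[619.21789181 -18.48976223  26.96721673] 0.6837910409300331
xyz [   1.5   -0.4 -218. ] ang [-0.002 -0.007  0.005] rows 5
xyz [-187.6 -347.6  -17.9] ang [ 0.026  0.313 -0.164] rows 8
xyz [ -2.   1. 105.] ang [0. 0. 0.] rows 3
```

>>> {"api": "move_arm", "payload": {
  "series": [
    {"grip": 0.5,"xyz": [0,0,-40],"angular": [0,-0.007,0.005]},
    {"grip": 0.5,"xyz": [0,0,-90],"angular": [0,-0.007,0.005]},
    {"grip": 0.5,"xyz": [0,0,-140],"angular": [0,-0.007,0.005]},
    {"grip": 0.5,"xyz": [0,0,-190],"angular": [0,-0.007,0.005]},
    {"grip": 0.5,"xyz": [0,0,-218],"angular": [0,-0.007,0.005]},
    {"grip": 0.5,"xyz": [0,0,-218],"angular": [0,-0.007,0.005]},
    {"grip": 0.5,"xyz": [0,0,-218],"angular": [0,-0.007,0.005]}
  ]
}}

```text
time_s: 21.7
tcp_pos: [0.617, -0.0181, 0.2492]
ee_rot: [[0.973, -0.229, -0.002], [-0.229, -0.973, 0.004], [-0.002, -0.003, -1.0]]
wrist_force: [-0.4, 1.5, -2.4]
gripper_width: 0.685
gripper_force: 30.0
```

>>> {"api": "move_arm", "payload": {
  "series": [
    {"grip": 0.5,"xyz": [-188,-348,-18],"angular": [0.026,0.313,-0.164]},
    {"grip": 0.5,"xyz": [-188,-348,-18],"angular": [0.026,0.313,-0.164]},
    {"grip": 0.5,"xyz": [-188,-348,-18],"angular": [0.026,0.313,-0.164]},
    {"grip": 0.5,"xyz": [-188,-348,-18],"angular": [0.026,0.313,-0.164]},
    {"grip": 0.5,"xyz": [-188,-348,-18],"angular": [0.026,0.313,-0.164]},
    {"grip": 0.5,"xyz": [-188,-348,-18],"angular": [0.026,0.313,-0.164]},
    {"grip": 0.5,"xyz": [-188,-348,-18],"angular": [0.026,0.313,-0.164]},
    {"grip": 0.5,"xyz": [-188,-348,-18],"angular": [0.026,0.313,-0.164]},
    {"grip": 0.5,"xyz": [-188,-348,-18],"angular": [0.026,0.313,-0.164]},
    {"grip": 0.5,"xyz": [-188,-348,-18],"angular": [0.026,0.313,-0.164]}
  ]
}}

```text
time_s: 22.7
tcp_pos: [0.5126, 0.3634, 0.2652]
ee_rot: [[0.951, -0.063, 0.303], [-0.06, -0.998, -0.022], [0.304, 0.003, -0.953]]
wrist_force: [-0.6, -1.3, -2.5]
gripper_width: 0.685
gripper_force: 30.0
```

Run:
```python
from h import *
s=r.sense();print(inramp(),s["gripper_width"],s["wrist_force"])
plan((ramp(85,-1,105),RR))
for o in cartons(r.capture("top")): print(o)
c=wristcam(); cv2.imwrite("pics/w4.png",c["img"][...,::-1])
```

```text
[ 87.6  -0.6 207.6] 0.6845957826069069 [-0.63939746 -1.28919291 -2.52084676]
xyz [ -2.1   0.2 102.6] ang [0.002 0.006 0.002] rows 3
(array([-53.5,  -8.1]), array([ 98., 104.]), 90.0, array([312., 459.]))
(array([434.6,  -8.6]), array([ 61.1, 130.8]), -6.9, array([309., 262.]))
(array([455.8, 607.5]), array([114.4, 133.4]), 46.4, array([ 71., 254.]))
(array([594.8, 415. ]), array([ 66.7, 117.9]), -88.3, array([148., 201.]))
(array([ 827.9, -867.2]), array([ 34.2, 385.7]), -3.7, array([632., 115.]))
```

View pics/w4.png

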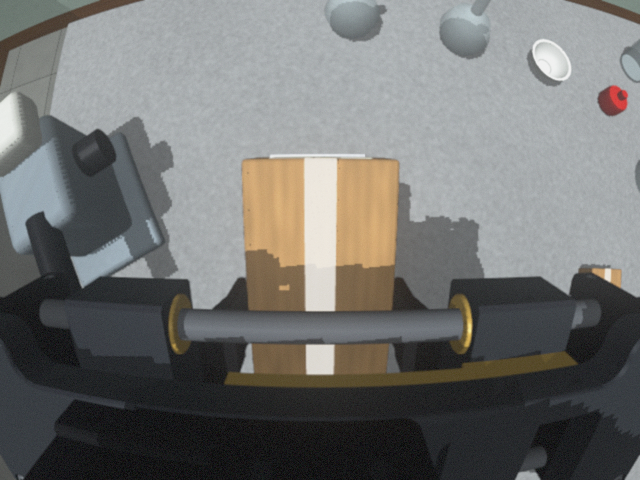

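The third carton is held square in the jaws, spanning (243..398,160), with the plate's far edge right behind it.

>>> {"api": "move_arm", "payload": {
  "series": [
    {"grip": 0.5,"xyz": [-2,0,40],"angular": [0.002,0.006,0]},
    {"grip": 0.5,"xyz": [-2,0,80],"angular": [0.002,0.006,0]},
    {"grip": 0.5,"xyz": [-3,0,100],"angular": [0.002,0.006,0]},
    {"grip": 0.5,"xyz": [-8,0,110],"angular": [0.002,0.006,0]},
    {"grip": 0.5,"xyz": [-13,0,111],"angular": [0.002,0.006,0]},
    {"grip": 0.5,"xyz": [-15,0,112],"angular": [0.002,0.006,0]},
    {"grip": 0.5,"xyz": [-15,0,112],"angular": [0.002,0.006,0]},
    {"grip": 0.5,"xyz": [-15,0,112],"angular": [0.002,0.006,0]}
  ]
}}

```text
time_s: 23.6
tcp_pos: [0.5344, 0.3629, 0.1593]
ee_rot: [[0.947, -0.064, 0.315], [-0.062, -0.998, -0.014], [0.315, -0.007, -0.949]]
wrist_force: [0.2, 0.1, -1.7]
gripper_width: 0.683
gripper_force: 30.0
```

Run:
```python
from h import *
s=r.sense();print(inramp(),s["gripper_width"],RR.T@s["wrist_force"],(RR.T@s["ee_rot"]).round(3).tolist())
```

```text
[ 75.7   0.4 100.1] 0.6827783837641335 [-0.30683839 -0.09104266  1.68406179] [[1.0, -0.001, 0.006], [0.001, 1.0, -0.006], [-0.006, 0.007, 1.0]]
```

>>> {"api": "move_arm", "payload": {
  "series": [
    {"grip": 0.5,"xyz": [-3,0,4],"angular": [-0.006,-0.006,0]},
    {"grip": 0.5,"xyz": [-6,0,7],"angular": [-0.006,-0.006,0]},
    {"grip": 0.5,"xyz": [-8,0,7],"angular": [-0.006,-0.006,0]},
    {"grip": 0.5,"xyz": [-10,0,7],"angular": [-0.006,-0.006,0]},
    {"grip": 0.5,"xyz": [-11,0,7],"angular": [-0.006,-0.006,0]},
    {"grip": 0.5,"xyz": [-11,0,7],"angular": [-0.006,-0.006,0]}
  ]
}}

```text
time_s: 24.2
tcp_pos: [0.527, 0.3628, 0.1482]
ee_rot: [[0.949, -0.065, 0.309], [-0.061, -0.998, -0.022], [0.309, 0.002, -0.951]]
wrist_force: [5.8, -2.2, -2.0]
gripper_width: 0.684
gripper_force: 30.0
```

Run:
```python
from h import *
s=r.sense();print(inramp(),s["gripper_width"],RR.T@s["wrist_force"])
```

```text
[65.2 -0.2 91.8] 0.6836206505402731 [5.05694509 1.83727792 3.75309535]
```

>>> {"api": "move_arm", "payload": {
  "series": [
    {"grip": 0.5,"xyz": [-1,0,1],"angular": [0,0,0]},
    {"grip": 0.5,"xyz": [-1,0,2],"angular": [0,0,0]},
    {"grip": 0.5,"xyz": [-1,0,3],"angular": [0,0,0]},
    {"grip": 0.5,"xyz": [-1,0,3],"angular": [0,0,0]}
  ]
}}

```text
time_s: 24.6
tcp_pos: [0.5274, 0.3633, 0.1469]
ee_rot: [[0.948, -0.065, 0.311], [-0.062, -0.998, -0.02], [0.311, -0.0, -0.95]]
wrist_force: [3.7, -3.5, 4.5]
gripper_width: 0.686
gripper_force: 30.0
```

Run:
```python
from h import *
s=r.sense();print(inramp(),s["gripper_width"],RR.T@s["wrist_force"])
```

```text
[65.2  0.3 90.5] 0.6864195688076374 [ 5.09094353  3.27174183 -3.07760568]
```

Seated; release, retreat and head for the last carton.

>>> {"api": "move_arm", "payload": {
  "series": [
    {"grip": 1,"xyz": [0,0,0],"angular": [0,0,0]},
    {"grip": 1,"xyz": [0,0,0],"angular": [0,0,0]},
    {"grip": 1,"xyz": [0,0,0],"angular": [0,0,0]},
    {"grip": 1,"xyz": [0,0,0],"angular": [0,0,0]},
    {"grip": 1,"xyz": [0,0,-30],"angular": [0,0,0]},
    {"grip": 1,"xyz": [0,0,-75],"angular": [0,0,0]},
    {"grip": 1,"xyz": [0,0,-120],"angular": [0,0,0]},
    {"grip": 1,"xyz": [0,0,-120],"angular": [0,0,0]},
    {"grip": 1,"xyz": [0,0,-120],"angular": [0,0,0]}
  ]
}}

```text
time_s: 25.5
tcp_pos: [0.4888, 0.3659, 0.2597]
ee_rot: [[0.949, -0.066, 0.308], [-0.063, -0.998, -0.019], [0.309, -0.001, -0.951]]
wrist_force: [-0.4, -1.0, 0.3]
gripper_width: 0.999
gripper_force: 0.0
```

Run:
```python
from h import *
s=r.sense();print(inramp(),s["gripper_width"])
t=r.capture("top"); c=wristcam(); k=r.capture("scene")
for o in cartons(t): print(o)
cv2.imwrite("pics/p4.png",np.hstack([cv2.resize(c["img"][80:330,200:460],(390,375)),cv2.resize(k["img"][200:380,410:590],(375,375))])[...,::-1])
Q=down(83.2-180)
plan(((450,100,215),Q),((434.5,-8.5,150),Q),((434.5,-8.5,22),Q))
```

```text
[ 63.3   0.4 209.7] 0.9991637761780502
(array([-51.1, -14.2]), array([ 91.8, 102.8]), -0.0, array([315., 459.]))
(array([415.1, 606.3]), array([118.5, 124.9]), 89.9, array([ 70., 270.]))
(array([434.7,  -8.4]), array([ 61.1, 130.6]), -6.7, array([309., 262.]))
(array([550.7, 396.3]), array([ 62.8, 147.2]), 2.0, array([151., 216.]))
(array([ 827.9, -867.2]), array([ 34.2, 385.7]), -3.7, array([632., 115.]))
xyz [-31.4 266.5  28.6] ang [-0.004 -0.311  0.052] rows 6
xyz [ -2.5 109.6  65. ] ang [0. 0. 0.] rows 3
xyz [  0.   0. 128.] ang [0. 0. 0.] rows 3
```

View pics/p4.png

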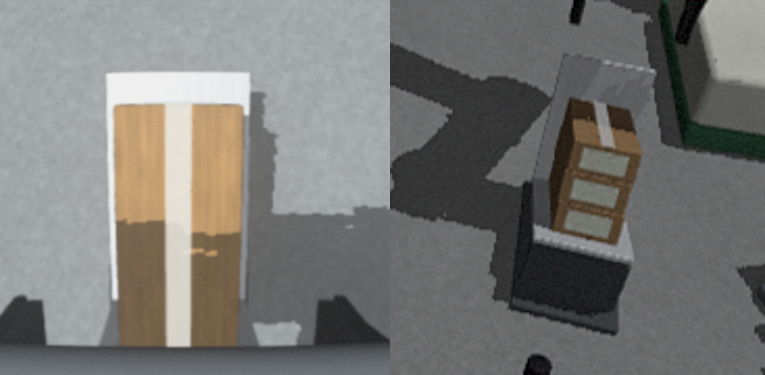

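The three-carton stack stands square and centred; the right panel shows three labelled ends aligned at (605,160–225). Now the last carton, at world (434.5,-8.5).

>>> {"api": "move_arm", "payload": {
  "series": [
    {"grip": 1,"xyz": [-31,267,0],"angular": [0,-0.311,0.052]},
    {"grip": 1,"xyz": [-31,267,10],"angular": [0,-0.311,0.052]},
    {"grip": 1,"xyz": [-31,267,29],"angular": [0,-0.311,0.052]},
    {"grip": 1,"xyz": [-31,267,29],"angular": [0,-0.311,0.052]},
    {"grip": 1,"xyz": [-31,267,29],"angular": [0,-0.311,0.052]},
    {"grip": 1,"xyz": [-31,267,29],"angular": [0,-0.311,0.052]},
    {"grip": 1,"xyz": [-31,267,29],"angular": [0,-0.311,0.052]},
    {"grip": 1,"xyz": [-31,267,29],"angular": [0,-0.311,0.052]}
  ]
}}

```text
time_s: 26.45
tcp_pos: [0.4511, 0.0999, 0.2211]
ee_rot: [[0.993, -0.118, 0.001], [-0.118, -0.993, 0.005], [0.001, -0.006, -1.0]]
wrist_force: [0.6, 0.4, 0.9]
gripper_width: 1.004
gripper_force: 0.0
```

Run:
```python
from h import *
for o in cartons(r.capture("top"))[1:3]: print(o)
Q=down(83.2-180)
plan(((434.5,-8.5,90),Q))
```

```text
(array([434.8,  -8.7]), array([ 61. , 129.4]), -7.2, array([310., 263.]))
(array([510.5, 170.4]), array([120.3, 122.1]), 89.9, array([241., 233.]))
xyz [ -4.1 111.1 124.7] ang [-0.006 -0.001  0.001] rows 4
```

>>> {"api": "move_arm", "payload": {
  "series": [
    {"grip": 1,"xyz": [-4,50,0],"angular": [-0.006,0,0]},
    {"grip": 1,"xyz": [-4,90,20],"angular": [-0.006,0,0]},
    {"grip": 1,"xyz": [-4,111,60],"angular": [-0.006,0,0]},
    {"grip": 1,"xyz": [-4,111,100],"angular": [-0.006,0,0]},
    {"grip": 1,"xyz": [-4,111,125],"angular": [-0.006,0,0]},
    {"grip": 1,"xyz": [-4,111,125],"angular": [-0.006,0,0]},
    {"grip": 1,"xyz": [-4,111,125],"angular": [-0.006,0,0]}
  ]
}}

```text
time_s: 27.2
tcp_pos: [0.4353, -0.0078, 0.0963]
ee_rot: [[0.993, -0.115, 0.002], [-0.115, -0.993, -0.0], [0.002, -0.0, -1.0]]
wrist_force: [0.6, -0.0, 0.5]
gripper_width: 0.999
gripper_force: 0.0
```

Run:
```python
from h import *
Q=down(83.2-180)
plan(((434.5,-8.5,22),Q))
```

```text
xyz [-0.9  0.8 68.3] ang [-0.    -0.002  0.003] rows 2
```

>>> {"api": "move_arm", "payload": {
  "series": [
    {"grip": 1,"xyz": [-1,1,35],"angular": [0,0,0]},
    {"grip": 1,"xyz": [-1,1,66],"angular": [0,0,0]},
    {"grip": 1,"xyz": [-1,1,66],"angular": [0,0,0]},
    {"grip": 0.5,"xyz": [-1,1,66],"angular": [0,0,0]},
    {"grip": 0.5,"xyz": [-1,1,66],"angular": [0,0,0]},
    {"grip": 0.5,"xyz": [-1,1,66],"angular": [0,0,0]},
    {"grip": 0.5,"xyz": [-1,1,66],"angular": [0,0,0]},
    {"grip": 0.5,"xyz": [-1,1,66],"angular": [0,0,0]},
    {"grip": 0.5,"xyz": [-1,1,66],"angular": [0,0,0]}
  ]
}}

```text
time_s: 28.1
tcp_pos: [0.4342, -0.0092, 0.0312]
ee_rot: [[0.993, -0.117, 0.004], [-0.117, -0.993, 0.001], [0.004, -0.002, -1.0]]
wrist_force: [-1.6, 1.9, 7.9]
gripper_width: 0.687
gripper_force: 30.0
```

Run:
```python
from h import *
s=r.sense();g=s["tcp_pos"]*1000+6*s["ee_rot"][:,2];print(g,s["gripper_width"])
plan(((g[0],g[1],270),down(-96.8)),(ramp(92,-1,235),RR))
```

```text
[434.2277635   -9.16708425  25.18069175] 0.6867191557775969
xyz [   1.    -0.4 -244.8] ang [-0.002 -0.004  0.002] rows 5
xyz [  29.4 -378.6  -16.6] ang [ 0.008  0.314 -0.054] rows 8
```

>>> {"api": "move_arm", "payload": {
  "series": [
    {"grip": 0.5,"xyz": [0,0,-40],"angular": [0,-0.004,0]},
    {"grip": 0.5,"xyz": [0,0,-90],"angular": [0,-0.004,0]},
    {"grip": 0.5,"xyz": [0,0,-140],"angular": [0,-0.004,0]},
    {"grip": 0.5,"xyz": [0,0,-190],"angular": [0,-0.004,0]},
    {"grip": 0.5,"xyz": [0,0,-245],"angular": [0,-0.004,0]},
    {"grip": 0.5,"xyz": [0,0,-245],"angular": [0,-0.004,0]},
    {"grip": 0.5,"xyz": [0,0,-245],"angular": [0,-0.004,0]},
    {"grip": 0.5,"xyz": [0,0,-245],"angular": [0,-0.004,0]}
  ]
}}

```text
time_s: 28.9
tcp_pos: [0.4315, -0.0099, 0.2733]
ee_rot: [[0.993, -0.118, -0.006], [-0.118, -0.993, 0.001], [-0.006, 0.0, -1.0]]
wrist_force: [-0.2, -0.0, -2.7]
gripper_width: 0.687
gripper_force: 30.0
```

>>> {"api": "move_arm", "payload": {
  "series": [
    {"grip": 0.5,"xyz": [29,-379,-17],"angular": [0.008,0.314,-0.054]},
    {"grip": 0.5,"xyz": [29,-379,-17],"angular": [0.008,0.314,-0.054]},
    {"grip": 0.5,"xyz": [29,-379,-17],"angular": [0.008,0.314,-0.054]},
    {"grip": 0.5,"xyz": [29,-379,-17],"angular": [0.008,0.314,-0.054]},
    {"grip": 0.5,"xyz": [29,-379,-17],"angular": [0.008,0.314,-0.054]},
    {"grip": 0.5,"xyz": [29,-379,-17],"angular": [0.008,0.314,-0.054]},
    {"grip": 0.5,"xyz": [29,-379,-17],"angular": [0.008,0.314,-0.054]},
    {"grip": 0.5,"xyz": [29,-379,-17],"angular": [0.008,0.314,-0.054]},
    {"grip": 0.5,"xyz": [29,-379,-17],"angular": [0.008,0.314,-0.054]},
    {"grip": 0.5,"xyz": [29,-379,-17],"angular": [0.008,0.314,-0.054]}
  ]
}}

```text
time_s: 29.9
tcp_pos: [0.5052, 0.363, 0.2883]
ee_rot: [[0.951, -0.063, 0.302], [-0.058, -0.998, -0.024], [0.303, 0.006, -0.953]]
wrist_force: [0.5, -0.3, -2.4]
gripper_width: 0.688
gripper_force: 30.0
```

Run:
```python
from h import *
s=r.sense();print(inramp(),s["gripper_width"],s["wrist_force"])
plan((ramp(85,-1,135),RR))
c=wristcam();k=r.capture("scene")
cv2.imwrite("pics/w5.png",np.hstack([cv2.resize(c["img"],(480,360)),cv2.resize(k["img"][160:340,440:600],(320,360))])[...,::-1])
```

```text
[ 87.8  -1.5 231.9] 0.6880638030134477 [ 0.50114505 -0.29529683 -2.35142689]
xyz [-2.2 -0.9 96.9] ang [0.005 0.007 0.004] rows 2
```

View pics/w5.png

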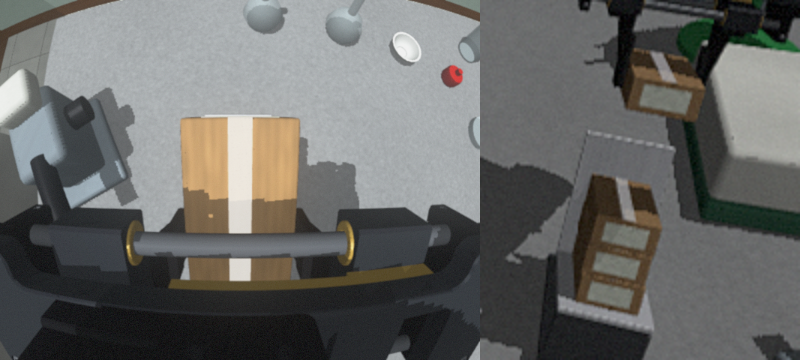

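The last carton is held square, and the stack of three stands below.

>>> {"api": "move_arm", "payload": {
  "series": [
    {"grip": 0.5,"xyz": [-2,-1,40],"angular": [0.003,0.004,0.002]},
    {"grip": 0.5,"xyz": [-2,-1,75],"angular": [0.003,0.004,0.002]},
    {"grip": 0.5,"xyz": [-3,-1,93],"angular": [0.003,0.004,0.002]},
    {"grip": 0.5,"xyz": [-8,-1,102],"angular": [0.003,0.004,0.002]},
    {"grip": 0.5,"xyz": [-13,-1,104],"angular": [0.003,0.004,0.002]},
    {"grip": 0.5,"xyz": [-15,-1,104],"angular": [0.003,0.004,0.002]},
    {"grip": 0.5,"xyz": [-15,-1,104],"angular": [0.003,0.004,0.002]},
    {"grip": 0.5,"xyz": [-15,-1,104],"angular": [0.003,0.004,0.002]}
  ]
}}

```text
time_s: 30.8
tcp_pos: [0.5238, 0.3639, 0.1902]
ee_rot: [[0.948, -0.063, 0.312], [-0.062, -0.998, -0.014], [0.312, -0.006, -0.95]]
wrist_force: [-1.0, 0.4, -1.7]
gripper_width: 0.685
gripper_force: 30.0
```

Run:
```python
from h import *
s=r.sense();print(inramp(),s["gripper_width"],RR.T@s["wrist_force"],(RR.T@s["ee_rot"]).round(3).tolist())
```

```text
[ 75.1   0.7 132.8] 0.6850776556643171 [-1.51744755 -0.38041013  1.34430881] [[1.0, -0.001, 0.003], [0.001, 1.0, -0.006], [-0.003, 0.006, 1.0]]
```

>>> {"api": "move_arm", "payload": {
  "series": [
    {"grip": 0.5,"xyz": [-3,0,5],"angular": [-0.006,-0.003,0]},
    {"grip": 0.5,"xyz": [-6,0,9],"angular": [-0.006,-0.003,0]},
    {"grip": 0.5,"xyz": [-8,0,9],"angular": [-0.006,-0.003,0]},
    {"grip": 0.5,"xyz": [-10,0,9],"angular": [-0.006,-0.003,0]},
    {"grip": 0.5,"xyz": [-11,0,9],"angular": [-0.006,-0.003,0]},
    {"grip": 0.5,"xyz": [-11,0,9],"angular": [-0.006,-0.003,0]}
  ]
}}

```text
time_s: 31.4
tcp_pos: [0.5168, 0.3638, 0.1772]
ee_rot: [[0.949, -0.065, 0.308], [-0.061, -0.998, -0.022], [0.309, 0.002, -0.951]]
wrist_force: [4.2, -1.8, -1.9]
gripper_width: 0.684
gripper_force: 30.0
```

Run:
```python
from h import *
s=r.sense();print(inramp(),s["gripper_width"],RR.T@s["wrist_force"])
```

```text
[6.450e+01 1.000e-01 1.226e+02] 0.6838523432461987 [3.47032841 1.56620852 3.15127544]
```

>>> {"api": "move_arm", "payload": {
  "series": [
    {"grip": 0.5,"xyz": [-1,0,1],"angular": [0,0,0]},
    {"grip": 0.5,"xyz": [-2,0,2],"angular": [0,0,0]},
    {"grip": 0.5,"xyz": [-2,0,3],"angular": [0,0,0]},
    {"grip": 0.5,"xyz": [-2,0,3],"angular": [0,0,0]}
  ]
}}

```text
time_s: 31.8
tcp_pos: [0.5172, 0.3645, 0.176]
ee_rot: [[0.948, -0.064, 0.311], [-0.061, -0.998, -0.02], [0.312, -0.0, -0.95]]
wrist_force: [6.4, -2.2, 3.0]
gripper_width: 0.685
gripper_force: 30.0
```

Run:
```python
from h import *
s=r.sense();print(inramp(),s["gripper_width"],RR.T@s["wrist_force"])
```

```text
[ 64.4   0.9 121.4] 0.6845159815667234 [ 7.18498995  1.78467585 -0.84415922]
```

>>> {"api": "move_arm", "payload": {
  "series": [
    {"grip": 0.5,"xyz": [0,0,1],"angular": [0,0,0]},
    {"grip": 1,"xyz": [0,0,1],"angular": [0,0,0]},
    {"grip": 1,"xyz": [0,0,0],"angular": [0,0,0]},
    {"grip": 1,"xyz": [0,0,0],"angular": [0,0,0]},
    {"grip": 1,"xyz": [0,0,0],"angular": [0,0,0]},
    {"grip": 1,"xyz": [0,0,-30],"angular": [0,0,0]},
    {"grip": 1,"xyz": [0,0,-70],"angular": [0,0,0]},
    {"grip": 1,"xyz": [0,0,-105],"angular": [0,0,0]},
    {"grip": 1,"xyz": [0,0,-105],"angular": [0,0,0]},
    {"grip": 1,"xyz": [0,0,-105],"angular": [0,0,0]}
  ]
}}

```text
time_s: 32.8
tcp_pos: [0.4826, 0.3665, 0.2738]
ee_rot: [[0.949, -0.065, 0.307], [-0.062, -0.998, -0.02], [0.308, 0.0, -0.951]]
wrist_force: [0.4, -0.3, -0.4]
gripper_width: 1.003
gripper_force: 0.0
```

Run:
```python
from h import *
s=r.sense();print(inramp(),s["gripper_width"])
c=wristcam(); k=r.capture("scene")
cv2.imwrite("pics/p5.png",np.hstack([cv2.resize(c["img"][80:330,180:480],(420,350)),cv2.resize(k["img"][200:380,410:590],(350,350))])[...,::-1])
plan(((470,50,260),down(-100)),((507,-425.3,240),down(-104.8)),((507,-425.3,112),down(-104.8)))
```

```text
[ 61.6   0.6 225.1] 1.0027336877873103
xyz [  5.8 315.7   9.2] ang [-0.013 -0.311  0.108] rows 7
xyz [119.  461.7  20. ] ang [0.    0.    0.084] rows 10
xyz [  0.   0. 128.] ang [0. 0. 0.] rows 3
```

View pics/p5.png

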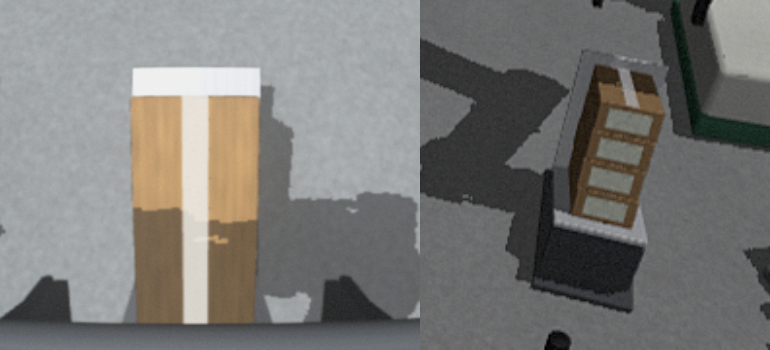

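All four cartons stand aligned on the rack: ends at (605–630, 120–210) in the right panel, centred in the wrist view. Back to the scanner.

>>> {"api": "move_arm", "payload": {
  "series": [
    {"grip": 1,"xyz": [6,316,0],"angular": [-0.013,-0.311,0.108]},
    {"grip": 1,"xyz": [6,316,0],"angular": [-0.013,-0.311,0.108]},
    {"grip": 1,"xyz": [6,316,9],"angular": [-0.013,-0.311,0.108]},
    {"grip": 1,"xyz": [6,316,9],"angular": [-0.013,-0.311,0.108]},
    {"grip": 1,"xyz": [6,316,9],"angular": [-0.013,-0.311,0.108]},
    {"grip": 1,"xyz": [6,316,9],"angular": [-0.013,-0.311,0.108]},
    {"grip": 1,"xyz": [6,316,9],"angular": [-0.013,-0.311,0.108]},
    {"grip": 1,"xyz": [6,316,9],"angular": [-0.013,-0.311,0.108]},
    {"grip": 1,"xyz": [6,316,9],"angular": [-0.013,-0.311,0.108]}
  ]
}}

```text
time_s: 33.8
tcp_pos: [0.4705, 0.05, 0.2661]
ee_rot: [[0.985, -0.174, 0.0], [-0.174, -0.985, 0.001], [-0.0, -0.001, -1.0]]
wrist_force: [0.9, -0.5, -0.1]
gripper_width: 1.001
gripper_force: 0.0
```

>>> {"api": "move_arm", "payload": {
  "series": [
    {"grip": 1,"xyz": [112,440,20],"angular": [0,0,0.084]},
    {"grip": 1,"xyz": [112,440,20],"angular": [0,0,0.084]},
    {"grip": 1,"xyz": [112,440,20],"angular": [0,0,0.084]},
    {"grip": 1,"xyz": [112,440,20],"angular": [0,0,0.084]},
    {"grip": 1,"xyz": [112,440,20],"angular": [0,0,0.084]},
    {"grip": 1,"xyz": [112,440,20],"angular": [0,0,0.084]},
    {"grip": 1,"xyz": [112,440,20],"angular": [0,0,0.084]},
    {"grip": 1,"xyz": [112,440,20],"angular": [0,0,0.084]},
    {"grip": 1,"xyz": [112,440,20],"angular": [0,0,0.084]},
    {"grip": 1,"xyz": [112,440,20],"angular": [0,0,0.084]}
  ]
}}

```text
time_s: 34.8
tcp_pos: [0.5053, -0.406, 0.2433]
ee_rot: [[0.966, -0.259, -0.001], [-0.259, -0.966, 0.002], [-0.002, -0.002, -1.0]]
wrist_force: [-0.7, -0.5, -1.0]
gripper_width: 0.997
gripper_force: 0.0
```

>>> {"api": "move_arm", "payload": {
  "series": [
    {"grip": 1,"xyz": [0,0,0],"angular": [0,0,0]},
    {"grip": 1,"xyz": [0,0,0],"angular": [0,0,0]}
  ]
}}

```text
time_s: 35.0
tcp_pos: [0.5054, -0.4009, 0.2457]
ee_rot: [[0.967, -0.254, 0.001], [-0.254, -0.967, 0.003], [0.0, -0.003, -1.0]]
wrist_force: [0.4, -0.0, -0.5]
gripper_width: 1.003
gripper_force: 0.0
```

Run:
```python
from h import *
print(r.sense()["joints"].round())
t=r.capture("top")
for o in cartons(t): print(o)
plan(((507,-425.3,240),down(-104.8)))
```

```text
[-24.  24.   3.  -0. -69. 100.]
(array([-51. ,   9.5]), array([102.8, 119.2]), 90.0, array([300., 461.]))
(array([546.3, 404.3]), array([ 85.7, 158.6]), -3.9, array([151., 218.]))
(array([ 601.5, -612.1]), array([121.9, 123.3]), 89.9, array([540., 198.]))
(array([ 828. , -867.2]), array([ 34.1, 385.5]), -3.7, array([632., 115.]))
xyz [ 7.8 23.4  0.3] ang [-0.002 -0.001  0.002] rows 1
```

>>> {"api": "move_arm", "payload": {
  "series": [
    {"grip": 1,"xyz": [8,23,0],"angular": [0,0,0]},
    {"grip": 1,"xyz": [8,23,0],"angular": [0,0,0]},
    {"grip": 1,"xyz": [8,23,45],"angular": [0,0,0]},
    {"grip": 1,"xyz": [8,23,85],"angular": [0,0,0]},
    {"grip": 1,"xyz": [8,23,112],"angular": [0,0,0]},
    {"grip": 1,"xyz": [8,23,128],"angular": [0,0,0]},
    {"grip": 1,"xyz": [8,23,128],"angular": [0,0,0]},
    {"grip": 1,"xyz": [8,23,128],"angular": [0,0,0]}
  ]
}}

```text
time_s: 35.85
tcp_pos: [0.5076, -0.4256, 0.1194]
ee_rot: [[0.967, -0.253, 0.003], [-0.253, -0.967, 0.001], [0.002, -0.002, -1.0]]
wrist_force: [1.0, 0.1, 1.1]
gripper_width: 0.999
gripper_force: 0.0
```

Run:
```python
from h import *
plan(((507,-425.3,112),down(-104.8)))
```

```text
xyz [-0.7 -0.2  1.4] ang [-0.002 -0.002  0.002] rows 1
```

>>> {"api": "move_arm", "payload": {
  "series": [
    {"grip": 0.4,"xyz": [0,0,0],"angular": [0,0,0]},
    {"grip": 0.4,"xyz": [0,0,0],"angular": [0,0,0]},
    {"grip": 0.4,"xyz": [0,0,0],"angular": [0,0,0]},
    {"grip": 0.4,"xyz": [0,0,0],"angular": [0,0,0]},
    {"grip": 0.4,"xyz": [0,0,0],"angular": [0,0,0]},
    {"grip": 0.4,"xyz": [0,0,0],"angular": [0,0,0]},
    {"grip": 0.4,"xyz": [0,0,0],"angular": [0,0,0]},
    {"grip": 0.4,"xyz": [0,0,0],"angular": [0,0,0]},
    {"grip": 0.4,"xyz": [0,0,0],"angular": [0,0,0]},
    {"grip": 0.4,"xyz": [0,0,0],"angular": [0,0,0]}
  ]
}}

```text
time_s: 36.85
tcp_pos: [0.5057, -0.4257, 0.1181]
ee_rot: [[0.967, -0.255, -0.001], [-0.255, -0.967, 0.004], [-0.002, -0.003, -1.0]]
wrist_force: [-2.3, 5.4, 4.1]
gripper_width: 0.459
gripper_force: 30.0
```

>>> {"api": "move_arm", "payload": {
  "series": [
    {"grip": 0.4,"xyz": [0,0,0],"angular": [0,0,0]},
    {"grip": 0.4,"xyz": [0,0,0],"angular": [0,0,0]},
    {"grip": 0.4,"xyz": [0,0,0],"angular": [0,0,0]},
    {"grip": 0.4,"xyz": [0,0,0],"angular": [0,0,0]},
    {"grip": 0.4,"xyz": [0,0,0],"angular": [0,0,0]},
    {"grip": 0.4,"xyz": [0,0,0],"angular": [0,0,0]},
    {"grip": 0.4,"xyz": [0,0,0],"angular": [0,0,0]},
    {"grip": 0.4,"xyz": [0,0,0],"angular": [0,0,0]},
    {"grip": 0.4,"xyz": [0,0,0],"angular": [0,0,0]}
  ]
}}

```text
time_s: 37.75
tcp_pos: [0.5057, -0.4257, 0.1181]
ee_rot: [[0.967, -0.255, -0.001], [-0.255, -0.967, 0.004], [-0.002, -0.003, -1.0]]
wrist_force: [-2.7, 5.6, 2.8]
gripper_width: 0.46
gripper_force: 30.0
```

>>> {"api": "move_arm", "payload": {
  "series": [
    {"grip": 1,"xyz": [0,0,0],"angular": [0,0,0]},
    {"grip": 1,"xyz": [0,0,0],"angular": [0,0,0]},
    {"grip": 1,"xyz": [0,0,0],"angular": [0,0,0]},
    {"grip": 1,"xyz": [0,0,0],"angular": [0,0,0]},
    {"grip": 1,"xyz": [0,0,0],"angular": [0,0,0]},
    {"grip": 1,"xyz": [0,0,0],"angular": [0,0,0]},
    {"grip": 1,"xyz": [0,0,0],"angular": [0,0,0]},
    {"grip": 1,"xyz": [0,0,-45],"angular": [0,0,0]},
    {"grip": 1,"xyz": [0,0,-90],"angular": [0,0,0]},
    {"grip": 1,"xyz": [0,0,-130],"angular": [0,0,0]}
  ]
}}

```text
time_s: 38.75
tcp_pos: [0.5061, -0.4275, 0.2505]
ee_rot: [[0.967, -0.255, 0.002], [-0.255, -0.967, 0.0], [0.001, -0.001, -1.0]]
wrist_force: [0.8, -0.0, -0.6]
gripper_width: 0.998
gripper_force: 0.0
```

Run:
```python
from h import *
k=r.capture("scene");t=r.capture("top");c=wristcam()
cv2.imwrite("pics/end.png",np.hstack([cv2.resize(k["img"],(480,360)),cv2.resize(c["img"][0:300,150:450],(320,360))])[...,::-1])
for o in cartons(t): print(o)
```

```text
(array([-45. ,  19.4]), array([ 99.4, 114.9]), -0.0, array([298., 452.]))
(array([544.9, 408. ]), array([ 68. , 158.2]), 0.7, array([150., 220.]))
(array([ 604.1, -659.4]), array([124.5, 125.7]), 44.8, array([560., 192.]))
(array([ 828. , -867.2]), array([ 34.1, 385.5]), -3.7, array([632., 115.]))
```

View pics/end.png

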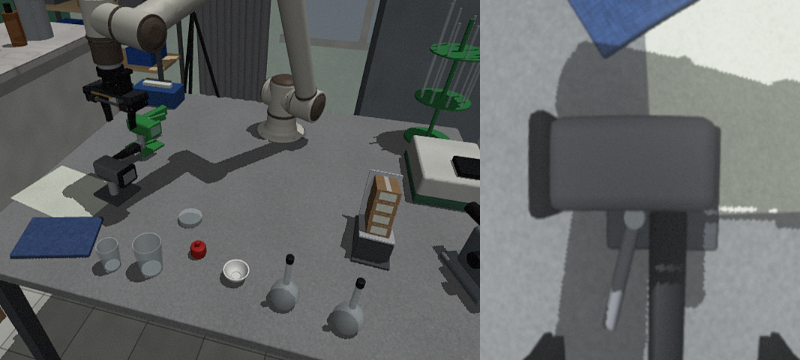

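Run:
```python
from h import *
k=r.capture("scene");t=r.capture("top")
cv2.imwrite("pics/end2.png",np.hstack([cv2.resize(k["img"][210:370,450:570],(375,500),interpolation=2),cv2.resize(t["img"][160:270,110:200],(409,500),interpolation=2)])[...,::-1])
```

```text
(no output)
```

View pics/end2.png

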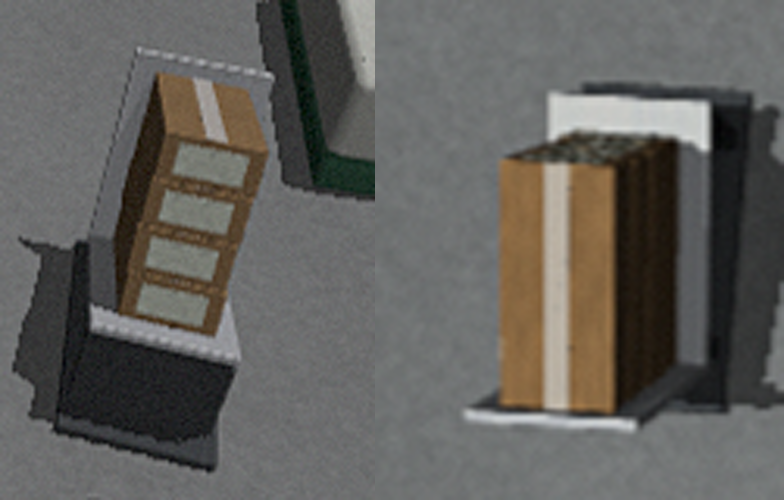

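The stack of four is intact, centred (carton mid column 557 against backstop mid 551) and flush with the backstop. The trigger is released, so I hand in.

```bash
python3 -c "
from station import r
print(r.finish_job())"
```

```text
the job is handed in; nothing more can be done
None
```

I squeezed the scanner trigger home for about a second before loading and again afterwards. In between I stacked all four cartons flat, centred and against the backstop, and I handed the job in at about 39 s; no verdict was returned.

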